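# Set out a mosaic student's place

## Task

Get this mosaic place ready for the next student. Lift the top tub off the nested pile and stand it in the middle of the cork mat, turn the flip-top tin over above it so that its tiles fall in, stand the tin back upright on the table with its lid shut, and put every stray blue tile from the table into the tub as well. Last of all, as it settles again, mix the two bottles of adhesive one at a time: turn each right upside down, keep it so for two seconds, and stand it upright in the black tray before taking up the other; leave the rest of the pile, the panel, the jar and the blue canister where they are.

Things in the scene. Friction and masses are not known exactly. Their poses are not given: they have to be found in the camera images.
- tub: TOP tub of the nested pile, the one to take: round milky plastic, open top, 60 high, base radius 46. From height 38 to the rim at 60 a stepped collar, a ring of inner radius 57 and outer radius 65.5 (8.5 thick: pinch it from above, one finger inside, one outside). Inside, a ledge at height 41 below the collar; floor at height 4, of radius 44. 70 g. Origin: centre of the underside, z up
- tub_mid: middle tub of the pile, same kind; stays where it is. Origin: centre of the underside. Each tub hangs by its collar on the collar of the one below, 22 above it, with about 2 play: lift straight up by more than 45 to draw it clear
- tub_low: the bottom tub of the pile, same kind, on the table; stays where it is. Origin: centre of the underside
- mat: square cork mat 140 x 140 x 4 lying fixed on the table. Origin: centre of its underside; its top is 4 above
- fliptin: flip-top tin of plain aluminium holding four loose tiles: 92 (x) x 60 (y) x 45 high, walls and floor 3; 190 g. Grip it across its 60 width (y). Origin: centre of the underside, z up. The lid (57 wide, 3 thick) is hinged along the -x edge at the top; its free edge, with a small tab, is at +x. Loose: it falls shut when the tin is upright and swings open when it is turned over
- lid (a joint): angle of the tin's lid: 0 shut, grows as it opens, stops at 1.45 rad. No latch, no spring
- tray: shallow black plastic tray fixed on the table, 130 (x) x 200 (y), walls 4 thick and 14 high, floor 4 thick. Origin: centre of the underside
- bottle1: closed white plastic bottle with black cap and brown label, adhesive for the tiles, 150 high: straight body of diameter 52 to height 97, shoulder above it, cap of diameter 33 from height 126 to 150; about 220 g. Both bottles are alike. Origin: centre of the underside, z up towards the cap
- bottle2: closed white plastic bottle with black cap and brown label, adhesive for the tiles, 150 high: straight body of diameter 52 to height 97, shoulder above it, cap of diameter 33 from height 126 to 150; about 220 g. Both bottles are alike. Origin: centre of the underside, z up towards the cap
- tile1: glazed blue mosaic tile 20 x 20 x 8, in the tin at the start. Origin: centre of its underside
- tile2: glazed blue mosaic tile 20 x 20 x 8, in the tin at the start. Origin: centre of its underside
- tile3: glazed blue mosaic tile 20 x 20 x 8, in the tin at the start. Origin: centre of its underside
- tile4: glazed blue mosaic tile 20 x 20 x 8, in the tin at the start. Origin: centre of its underside
- stray1: stray blue mosaic tile 20 x 20 x 8 lying on the table (one to three of the three strays are there; None if absent). Origin: centre of its underside
- stray2: stray blue mosaic tile 20 x 20 x 8 lying on the table (one to three of the three strays are there; None if absent). Origin: centre of its underside
- stray3: stray blue mosaic tile 20 x 20 x 8 lying on the table (one to three of the three strays are there; None if absent). Origin: centre of its underside
- panel: half-made mosaic panel in a dark wooden frame, 130 x 170 x 16, lying between the bottles and the robot: leave alone. Origin: centre of its underside
- jar: waisted glass jar with steel lid, radius 38, 132 high, standing beyond the work: leave alone. Origin: centre of its underside
- canister: big blue canister with white lid, radius 51, 142 high, standing beyond the work: leave alone. Origin: centre of its underside
Mind the look-alikes: they are no part of the job. What is shaped like the tub but green or yellow is not meant.

How it is judged:
By the outcome, as a careful person would: the job done as asked, in the order asked, and still so for the second after the job is handed in, with the robot touching nothing.
Of stray1, stray2, stray3 only 1 to 3 are there at a start; the rules pass over those that are not, and their reading is None.
At some moment in a run one of fliptin, stray1, stray2, stray3 may be knocked a few centimetres aside while the robot is not near it.
It also fails if it takes over 210 s, if anything falls off the work surface, if the arm or the gripper's body presses on something with over 40 N, if the wrist force passes 120 N, or if a joint passes its speed limit or range.

## Robot

A 6-joint arm with a two-finger parallel gripper is mounted at the origin on the work surface. World frame = base frame: x ahead of the robot, y to its left, z up, the work surface at z = 0. Lengths are in mm, angles in degrees, forces in N, time in s.
With the tool pointing down it reaches from about 350 to 850 mm from the base axis. Payload 8.1 kg.
Tool frame: the origin (TCP) lies midway between the tips of the shut fingers; the grasp point (between the pads) lies 19 mm behind it; z points along the fingers, y is the line along which they close (so a half turn about z gives the same grasp; the last joint's range is limited). The gripper opens to 85 mm and grips with 20 to 120 N. Pads are 22 mm wide; open, the fingers measure 114 mm over their backs; the gripper's body (76 mm by 85 mm) begins 54 mm behind the grasp point. The pads swing forward as they close: fully open they stand 13 mm farther back than shut.
Start: joints at [-82.07, 7.471, 85.268, -0, 87.261, -4.893], TCP at [133.182, -585.037, 231.292] pointing down, gripper open.
Joint ranges: [-169.43, 169.43], [-51.17, 129.36], [1.28, 143.12], [-76.62, 256.62], [0, 156.53], [-152.29, 152.29]. Speed limits (degrees/s): [136.94, 136.94, 159.86, 180, 180, 180].

## Interface

Orientations are given as [roll, pitch, yaw] about the fixed x, y, z axes, in that order (R = Rz(yaw) Ry(pitch) Rx(roll)).
In Python, from bench import sense, snapshot, camera_params, hand_in, masks_of, pinpoint gives the robot as it stands.
- The arm moves only by the tool step_arm, never from a script. Its argument "targets" is a list of rows, each an object with "angular": the turn, a rotation vector about the tool's x, y, z scaled (see below), a list of three; "dp": the shift along the tool's x, y, z scaled (see below), a list of three; "fingers": the closure, from 0 (fully open) to 1 (shut). A call has exactly 8 rows; each row is the pose to reach, as a shift and turn from the pose commanded when the call began, along the tool's axes at that moment, turning the shorter way round; what a row does not reach only later rows make up. The controller multiplies each number of a shift by 0.2 m and each number of a turn by 180 degrees. A row lasts 1/8 s, in which the tool goes at most 62.5 mm and 10.7 degrees, less where a joint would pass 70% of its speed; a pose out of reach is approached as far as the arm can. A call with a number of a shift or a turn outside -1 to 1 is refused whole. A call with a gripper value outside its range is refused whole. The fingers move at their own pace and stop on an object; "newtons" is the grip in N (left out, the last holds). Time passes only in rows, so rows that repeat a pose let the fingers close, or fill a call up. It gives the time, the measured TCP pose, the force, the opening and the grip force at its end, in the units of the state.
- sense(): the state, without advancing time (a new reading comes with each control period).
- snapshot(name): name is "scene" or "top"; returns the picture (400x640x3 uint8, blue, green, red); there is no depth.
- camera_params(name): a dict with "vfov" (degrees; the focal length in pixels is half the picture's height over the tangent of half this angle, whatever the lens; pixels are square), "cx", "cy" (the principal point, pixels), "R" (3x3) and "t" (3): a world point X has camera coordinates R X + t. Camera axes: x right, y down, z forward; pixel columns grow to the right and rows downward; lengths in mm; the calibration is good to about 2 mm. A picture is of the moment at which its call begins. camera_params takes no time and is no camera call.
- hand_in(): hands the job in; it is judged then, once.
Trained networks look in the newest picture that a camera, given by its name, has taken for a name from the list of things; names that differ only in an ending like _2 or _b are one class to them, and where a whole thing is asked for, a point or a joint stands for the part that bears it (a point fixed in the world has none). Each returns a list of dicts, best first, with "conf" (0 to 1); they miss things now and then, are a little off and sometimes report something else, mostly with a low value. They report only what shows in the picture. A call takes as long as a camera call. They do not tell look-alikes from the thing itself.
- masks_of(camera, label): "pixels" (400x640 bool, what is visible of it) and "at" ([column, row] in pixels, amid what is visible of it).
- pinpoint(camera, label): "at" ([column, row] in pixels: a listed point, or the origin of a listed thing).
The state is a dict: "time": time; "joint_pos": joint angles; "qd": joint speeds; "joint_efforts": joint torques, N m; "tool_pos": TCP position; "tcp_rot": TCP orientation; "ft_force": force on the tool from outside, world axes, zero at the start; "wrist_torque": the same for the moment, N m; "finger_gap": finger opening in mm; "grip_force": force on a finger pad.
Only numpy, scipy, OpenCV 4.12 (cv2) and the standard library are available. Lean on these libraries where they do the work, as an engineer would, in place of code of your own. Each camera call takes 0.05 s, during which the arm holds its last target. There are 200 camera calls.

## Working session

There is one attempt and no reset: what is moved stays moved. The work goes in short steps, Python scripts to look and compute and a tool call to move; the robot and the scene stay as the last step left them, time stands still between calls to the robot, and variables do not carry over. Pictures are saved under pics/ and viewed, at most 14 in all, crops included, and the job is handed in when it is done.

Besides the shell and the picture viewer there is one more tool, called after "Call:" as a command line: name --argument value ..., lists and objects as JSON in quotes. step_arm: Moves the arm, as the interface text tells. Its arguments: {"type":"object","properties":{"targets":{"type":"array","items":{"type":"object","properties":{"angular":{"type":"array","items":{"type":"number","minimum":-1,"maximum":1}},"dp":{"type":"array","items":{"type":"number","minimum":-1,"maximum":1}},"fingers":{"type":"number"}}}},"newtons":{"type":"number"}},"required":["targets"]}

```bash
mkdir -p pics; ls; cat > h.py <<'E'
import numpy as np, cv2
from bench import *
def ray(cam,px):
    c=camera_params(cam); f=200/np.tan(np.radians(c['vfov'])/2)
    R=np.array(c['R']);t=np.array(c['t'])
    d=R.T@np.array([(px[0]-c['cx'])/f,(px[1]-c['cy'])/f,1]); return -R.T@t,d
def onz(cam,px,z):
    o,d=ray(cam,px); return o+d*(z-o[2])/d[2]
def proj(cam,X):
    c=camera_params(cam); f=200/np.tan(np.radians(c['vfov'])/2)
    p=np.array(c['R'])@np.array(X)+np.array(c['t']); return p[:2]/p[2]*f+[c['cx'],c['cy']]
E
python3 - <<'E'
from h import *
np.set_printoptions(precision=1,suppress=True)
for c in('scene','top'):
    im=snapshot(c);cv2.imwrite(f'pics/{c}0.png',im)
    print(c,camera_params(c))
s=sense();print(s)
Z=dict(tub=0,mat=0,fliptin=0,tray=0,bottle1=0,stray1=0,panel=0,jar=0,canister=0,tile1=0)
for n in Z:
  for c in('top','scene'):
    for r in pinpoint(c,n)[:5]: print(n,c,round(r['conf'],2),np.array(r['at']),onz(c,r['at'],0)[:2])
E
```

```text
pics
scene {'vfov': 52.492000192639196, 'cx': 320.1616754239173, 'cy': 195.78442186497122, 'R': array([[ 0.2,  1. ,  0. ],
       [ 0.6, -0.1, -0.8],
       [-0.8,  0.2, -0.6]]), 't': array([-149.9, -274.2, 1401. ])}
top {'vfov': 48.34910270519562, 'cx': 310.9551344557255, 'cy': 197.68257745153954, 'R': array([[-0. , -1. ,  0. ],
       [-1. ,  0. , -0.1],
       [ 0.1, -0. , -1. ]]), 't': array([  66.3,  542.3, 1045.7])}
{'time': 0.1, 'joint_pos': array([-82.1,   7.5,  85.3,   0. ,  87.3,  -4.9]), 'qd': array([-0. , -0.1, -0.1, -0.1, -0. , -0.1]), 'joint_efforts': array([  0. , -57.1, -50.2,   0. ,   0. ,  -0. ]), 'tool_pos': array([ 133.1, -584.5,  230.3]), 'tcp_rot': array([-179.9,   -0. ,   12.8]), 'ft_force': array([-0.5, -0.4, -0.5]), 'wrist_torque': array([-0. , -0.1, -0. ]), 'grip_force': 0.0, 'finger_gap': 85.21707774205271}
tub top 0.9 [210.5 221.5] [492.  300.4]
tub top 0.88 [138.8 237.3] [457.3 472.3]
tub top 0.74 [181.7 304.1] [296.5 368.7]
tub scene 0.91 [410.8 153.5] [296.6 377.3]
tub scene 0.91 [461.7 183.5] [462.9 463.3]
tub scene 0.82 [410.5 182.8] [436.6 323.9]
mat
[... 338 characters left out ...]
] [ 438.7 -310.9]
bottle1 scene 0.97 [234.3 203.5] [ 446.  -155.2]
bottle1 scene 0.7 [168.8 208.8] [ 439.7 -317. ]
stray1 top 0.5 [352.3 211.5] [509.8 -45.5]
stray1 scene 0.49 [411.4 180.9] [428.8 329.5]
stray1 scene 0.38 [275.4 215.6] [509.5 -56.5]
panel top 0.58 [433.4 290.3] [ 314.9 -237.1]
panel scene 0.83 [202.8 181. ] [ 335.7 -237.4]
jar top 0.86 [260.7 105. ] [779.9 175.8]
jar scene 0.84 [401.4 289.8] [780.2 175.6]
canister top 0.66 [331.3 115. ] [752.1   0.2]
canister top 0.3 [209.8 222.3] [490.1 302. ]
canister scene 0.59 [319.4 292.4] [757.5   8. ]
tile1 top 0.45 [463.8 236.8] [ 442.4 -318.1]
tile1 scene 0.57 [327.9 189. ] [426.4  93.3]
tile1 scene 0.4 [173.7 210.8] [ 449.6 -304.3]
```

View pics/scene0.png

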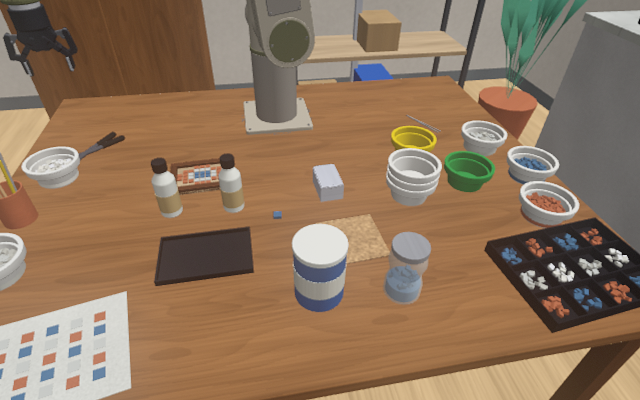

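View pics/top0.png

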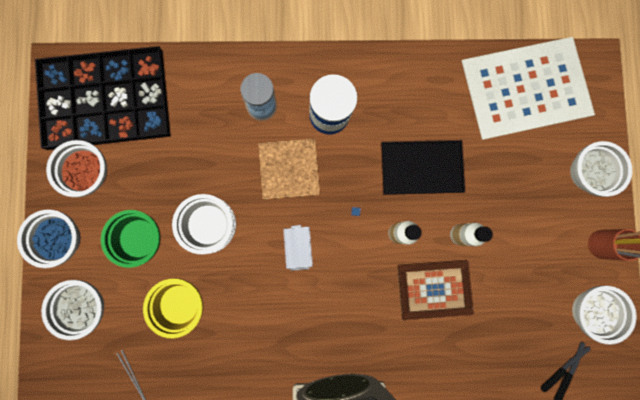

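Scene: nested white pile at top px (204,223), tin (298,248), mat (289,168), stray tile (356,212), bottles (406,232) and (473,234), tray (423,166). Next I'll refine these positions.

```bash
cat >> h.py <<'E'
def blobs(cam,im=None):
    im=snapshot(cam) if im is None else im
    h=cv2.cvtColor(im,cv2.COLOR_BGR2HSV); m=cv2.inRange(h,(100,110,50),(125,255,255))
    n,l,st,ce=cv2.connectedComponentsWithStats(m)
    out=[]
    for i in range(1,n):
        if st[i,4]>=5:
            p=onz(cam,ce[i],8); out.append((np.round(ce[i],1),st[i,4],np.round(p[:2],1)))
    return [o for o in out if 250<o[2][0]<800 and -480<o[2][1]<420]
E
python3 - <<'E'
from h import *
np.set_printoptions(precision=1,suppress=True)
for c in('scene','top'):
    im=cv2.imread(f'pics/{c}0.png')
    print(c);[print(*b) for b in blobs(c,im)]
T=cv2.imread('pics/top0.png');S=cv2.imread('pics/scene0.png')
a=cv2.resize(T[215:280,270:330],None,fx=6,fy=6,interpolation=2);b=cv2.resize(S[155:210,300:355],None,fx=7,fy=7,interpolation=2)
w=np.zeros((400,760,3),np.uint8);w[:390,:360]=a;w[:385,370:755]=b;cv2.imwrite('pics/tin.png',w)
for n,z in(('tub',104),('fliptin',45),('bottle1',0),('mat',4),('tray',14)):
  for c in('top','scene'):
    for r in masks_of(c,n)[:3]:
        m=r['pixels'].astype(np.uint8); cs=max(cv2.findContours(m,0,1)[0],key=cv2.contourArea)
        P=np.array([onz(c,p[0],z)[:2] for p in cs],np.float32)
        print(n,c,round(r['conf'],2),m.sum(),'rect',cv2.minAreaRect(P),'circ',cv2.minEnclosingCircle(P))
E
```

```text
scene
[337.3 299.2] 41 [785.9  38.7]
top
[493.  106.4] 32 [ 766.3 -405.9]
[327.1 120.5] 77 [736.2  11.5]
[324.7 130.1] 49 [712.1  18. ]
[355.3 211.1] 47 [510.3 -51.8]
[428.7 286.5] 14 [ 325.1 -223.8]
[434.5 286. ] 12 [ 326.  -237.8]
[440.5 286. ] 12 [ 325.6 -252.4]
[435.5 292.5] 16 [ 310.5 -239.6]
[441.5 292.2] 13 [ 311. -254.]
[429.5 293. ] 12 [ 309.7 -225. ]
tub top 0.86 2820 rect ((483.64349365234375, 298.716064453125), (129.78945922851562, 128.5715789794922), 44.31191635131836) circ ((483.7851867675781, 298.5633544921875), 66.02487182617188)
tub top 0.77 2760 rect ((305.2549133300781, 362.35272216796875), (123.75706481933594, 124.55911254882812), 62.712772369384766) circ ((304.5357971191406, 361.4718322753906), 64.02839660644531)
tub top 0.68 2717 rect ((455.5948791503906, 455.070068359375), (127.8198013305664, 121.58670806884766), 88.91962432861328) circ ((456.07989501953125, 454.5814208984375), 64.51326751708984)
tub scene 0.72 867 rect ((368.53790283203125, 340.54559326171875), (119.35865020751953, 124.4205322265625), 73.97467041015625) circ ((374.2088623046875, 334.0139465332
[... 2223 characters left out ...]
, (131.07420349121094, 202.43655395507812), 0.47770968079566956) circ ((615.283203125, -219.17030334472656), 117.27277374267578)
tray top 0.62 67 rect ((510.1186218261719, -50.416561126708984), (19.430706024169922, 19.445812225341797), 88.36526489257812) circ ((510.08984375, -50.415740966796875), 10.900578498840332)
tray scene 0.86 4587 rect ((622.4638061523438, -220.6864013671875), (147.1618194580078, 201.7124481201172), 0.512840211391449) circ ((622.7049560546875, -218.47630310058594), 118.48821258544922)
tray scene 0.21 2600 rect ((726.7996215820312, 202.5502166748047), (88.54786682128906, 213.5778045654297), 59.1838264465332) circ ((729.4384765625, 206.9739990234375), 106.80241394042969)
```

View pics/tin.png

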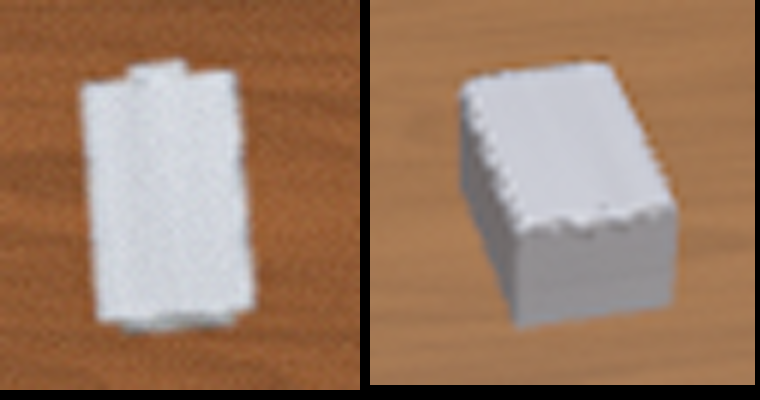

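Top px (300,215): the tab is on the +x side, so the tin's hinge faces the robot. Its yaw is about +4°. Only one stray shows so far. Next is a move planner that prints the scaled numbers for each call.

```bash
cat > mv.py <<'E'
import json,os,sys,numpy as np
from scipy.spatial.transform import Rotation as Ro
def R(h,a,r=0):
    h,a=np.radians([h,a]); z=np.array([np.cos(a)*np.cos(h),np.cos(a)*np.sin(h),-np.sin(a)])
    y=np.array([np.sin(h),-np.cos(h),0]); return np.c_[np.cross(y,z),y,z]@Ro.from_euler('z',r,degrees=True).as_matrix()
F='cmd.json'
def load():
    if not os.path.exists(F): return np.array([133.182,-585.037,231.292]),R(12.823,90)
    d=json.load(open(F)); return np.array(d['p']),np.array(d['R'])
def plan(targets,save=True):
    """targets: calls; each call a list of (x,y,z,h,a,r) waypoints from the same start"""
    p,M=load()
    for call in targets:
        for t in (call if isinstance(call,list) else [call]):
            T=R(*t[3:]); d=np.round(M.T@(np.array(t[:3])-p)/200,3); w=np.round(Ro.from_matrix(M.T@T).as_rotvec()/np.pi,3)
            print('dp',d.tolist(),'ang',(w+0).tolist(), '!!' if abs(d).max()>1 else '')
            last=(d,w)
        print('--'); p=p+M@(last[0]*200); M=M@Ro.from_rotvec(last[1]*np.pi).as_matrix()
    if save: json.dump(dict(p=p.tolist(),R=M.tolist()),open(F,'w'))
def log():
    from bench import sense
    s=sense(); open('log.txt','a').write(json.dumps([list(map(float,s['joint_pos'])),list(map(float,s['tool_pos'])),list(map(float,s['tcp_rot']))])+'\n'); return s
E
python3 -c "
from mv import *
log()
plan([(310,-450,231,40,90),(470,-280,231,60,90),(530,-90,231,75,90),(500,100,231,90,90),(422.4,285,231,90,90),(422.4,298.6,130,90,90),(422.4,298.6,90,90,90)])"
```

```text
dp [1.012, -0.462, 0.001] ang [0.0, 0.0, -0.151] !!
--
dp [1.159, -0.137, 0.0] ang [0.0, 0.0, -0.111] !!
--
dp [0.973, -0.215, 0.0] ang [0.0, 0.0, -0.083] 
--
dp [0.878, -0.392, 0.0] ang [0.0, 0.0, -0.084] 
--
dp [0.926, -0.388, 0.0] ang [0.0, 0.0, 0.0] 
--
dp [0.068, 0.0, 0.505] ang [0.0, 0.0, 0.0] 
--
dp [-0.0, 0.0, 0.2] ang [0.0, 0.0, 0.0] 
--
```

```bash
rm cmd.json; python3 -c "
from mv import *
plan([(300,-460,231,40,90),(430,-320,231,60,90),(520,-140,231,75,90),(500,50,231,90,90),(440,230,231,90,90),(422.4,298.6,150,90,90)])"
```

```text
dp [0.952, -0.424, 0.001] ang [0.0, 0.0, -0.151] 
--
dp [0.948, -0.119, 0.0] ang [0.0, 0.0, -0.111] 
--
dp [1.004, -0.06, 0.0] ang [0.0, 0.0, -0.083] !!
--
dp [0.892, -0.344, 0.0] ang [0.0, 0.0, -0.084] 
--
dp [0.9, -0.299, 0.0] ang [0.0, 0.0, 0.0] 
--
dp [0.343, -0.088, 0.405] ang [0.0, 0.0, 0.0] 
--
```

Call:
step_arm --targets '[{"dp": [0.952, -0.424, 0], "angular": [0, 0, -0.151], "fingers": 0}, {"dp": [0.952, -0.424, 0], "angular": [0, 0, -0.151], "fingers": 0}, {"dp": [0.952, -0.424, 0], "angular": [0, 0, -0.151], "fingers": 0}, {"dp": [0.952, -0.424, 0], "angular": [0, 0, -0.151], "fingers": 0}, {"dp": [0.952, -0.424, 0], "angular": [0, 0, -0.151], "fingers": 0}, {"dp": [0.952, -0.424, 0], "angular": [0, 0, -0.151], "fingers": 0}, {"dp": [0.952, -0.424, 0], "angular": [0, 0, -0.151], "fingers": 0}, {"dp": [0.952, -0.424, 0], "angular": [0, 0, -0.151], "fingers": 0}]' --newtons 40

```text
time: 2.6
tool_pos: [299.2, -460.7, 231.2]
tcp_rot: [-180.0, 0.0, 39.9]
ft_force: [0.0, 0.4, 0.0]
finger_gap: 85.4
grip_force: 0.0
```

Call:
step_arm --targets '[{"dp": [0.948, -0.119, 0], "angular": [0, 0, -0.111], "fingers": 0}, {"dp": [0.948, -0.119, 0], "angular": [0, 0, -0.111], "fingers": 0}, {"dp": [0.948, -0.119, 0], "angular": [0, 0, -0.111], "fingers": 0}, {"dp": [0.948, -0.119, 0], "angular": [0, 0, -0.111], "fingers": 0}, {"dp": [0.948, -0.119, 0], "angular": [0, 0, -0.111], "fingers": 0}, {"dp": [0.948, -0.119, 0], "angular": [0, 0, -0.111], "fingers": 0}, {"dp": [0.948, -0.119, 0], "angular": [0, 0, -0.111], "fingers": 0}, {"dp": [0.948, -0.119, 0], "angular": [0, 0, -0.111], "fingers": 0}]'

```text
time: 3.6
tool_pos: [429.4, -320.8, 231.3]
tcp_rot: [-180.0, 0.0, 59.9]
ft_force: [-0.5, 0.2, -0.2]
finger_gap: 85.2
grip_force: 0.0
```

Call:
step_arm --targets '[{"dp": [1, -0.06, 0], "angular": [0, 0, -0.083], "fingers": 0}, {"dp": [1, -0.06, 0], "angular": [0, 0, -0.083], "fingers": 0}, {"dp": [1, -0.06, 0], "angular": [0, 0, -0.083], "fingers": 0}, {"dp": [1, -0.06, 0], "angular": [0, 0, -0.083], "fingers": 0}, {"dp": [1, -0.06, 0], "angular": [0, 0, -0.083], "fingers": 0}, {"dp": [1, -0.06, 0], "angular": [0, 0, -0.083], "fingers": 0}, {"dp": [1, -0.06, 0], "angular": [0, 0, -0.083], "fingers": 0}, {"dp": [1, -0.06, 0], "angular": [0, 0, -0.083], "fingers": 0}]'

```text
time: 4.6
tool_pos: [519.3, -141.8, 231.3]
tcp_rot: [180.0, 0.0, 74.8]
ft_force: [-0.2, -0.3, 1.5]
finger_gap: 85.4
grip_force: 0.0
```

Call:
step_arm --targets '[{"dp": [0.896, -0.344, 0], "angular": [0, 0, -0.084], "fingers": 0}, {"dp": [0.896, -0.344, 0], "angular": [0, 0, -0.084], "fingers": 0}, {"dp": [0.896, -0.344, 0], "angular": [0, 0, -0.084], "fingers": 0}, {"dp": [0.896, -0.344, 0], "angular": [0, 0, -0.084], "fingers": 0}, {"dp": [0.896, -0.344, 0], "angular": [0, 0, -0.084], "fingers": 0}, {"dp": [0.896, -0.344, 0], "angular": [0, 0, -0.084], "fingers": 0}, {"dp": [0.896, -0.344, 0], "angular": [0, 0, -0.084], "fingers": 0}, {"dp": [0.896, -0.344, 0], "angular": [0, 0, -0.084], "fingers": 0}]'

```text
time: 5.6
tool_pos: [499.9, 49.2, 231.2]
tcp_rot: [-180.0, 0.0, 89.9]
ft_force: [-0.0, 0.6, 0.2]
finger_gap: 85.1
grip_force: 0.0
```

Call:
step_arm --targets '[{"dp": [0.9, -0.299, 0], "angular": [0, 0, 0], "fingers": 0}, {"dp": [0.9, -0.299, 0], "angular": [0, 0, 0], "fingers": 0}, {"dp": [0.9, -0.299, 0], "angular": [0, 0, 0], "fingers": 0}, {"dp": [0.9, -0.299, 0], "angular": [0, 0, 0], "fingers": 0}, {"dp": [0.9, -0.299, 0], "angular": [0, 0, 0], "fingers": 0}, {"dp": [0.9, -0.299, 0], "angular": [0, 0, 0], "fingers": 0}, {"dp": [0.9, -0.299, 0], "angular": [0, 0, 0], "fingers": 0}, {"dp": [0.9, -0.299, 0], "angular": [0, 0, 0], "fingers": 0}]'

```text
time: 6.6
tool_pos: [440.3, 229.3, 231.3]
tcp_rot: [180.0, 0.0, 90.0]
ft_force: [0.4, 0.3, -0.0]
finger_gap: 85.4
grip_force: 0.0
```

Call:
step_arm --targets '[{"dp": [0.343, -0.088, 0.405], "angular": [0, 0, 0], "fingers": 0}, {"dp": [0.343, -0.088, 0.405], "angular": [0, 0, 0], "fingers": 0}, {"dp": [0.343, -0.088, 0.405], "angular": [0, 0, 0], "fingers": 0}, {"dp": [0.343, -0.088, 0.405], "angular": [0, 0, 0], "fingers": 0}, {"dp": [0.343, -0.088, 0.405], "angular": [0, 0, 0], "fingers": 0}, {"dp": [0.343, -0.088, 0.405], "angular": [0, 0, 0], "fingers": 0}, {"dp": [0.343, -0.088, 0.405], "angular": [0, 0, 0], "fingers": 0}, {"dp": [0.343, -0.088, 0.405], "angular": [0, 0, 0], "fingers": 0}]'

```text
time: 7.6
tool_pos: [422.4, 298.5, 150.6]
tcp_rot: [180.0, -0.0, 90.0]
ft_force: [-0.2, -0.7, -0.5]
finger_gap: 85.7
grip_force: 0.0
```

Call:
step_arm --targets '[{"dp": [0, 0, 0.1], "angular": [0, 0, 0], "fingers": 0}, {"dp": [0, 0, 0.2], "angular": [0, 0, 0], "fingers": 0}, {"dp": [0, 0, 0.3], "angular": [0, 0, 0], "fingers": 0}, {"dp": [0, 0, 0.3], "angular": [0, 0, 0], "fingers": 0.4}, {"dp": [0, 0, 0.3], "angular": [0, 0, 0], "fingers": 1}, {"dp": [0, 0, 0.3], "angular": [0, 0, 0], "fingers": 1}, {"dp": [0, 0, 0.3], "angular": [0, 0, 0], "fingers": 1}, {"dp": [0, 0, 0.3], "angular": [0, 0, 0], "fingers": 1}]' --newtons 40

```text
time: 8.6
tool_pos: [422.8, 299.0, 91.1]
tcp_rot: [179.9, -0.0, 90.0]
ft_force: [-0.5, 0.7, 3.8]
finger_gap: 7.7
grip_force: 40.7
```

Call:
step_arm --targets '[{"dp": [0, 0, 0], "angular": [0, 0, 0], "fingers": 1}, {"dp": [0, 0, 0], "angular": [0, 0, 0], "fingers": 1}, {"dp": [0, 0, -0.05], "angular": [0, 0, 0], "fingers": 1}, {"dp": [0, 0, -0.1], "angular": [0, 0, 0], "fingers": 1}, {"dp": [0, 0, -0.15], "angular": [0, 0, 0], "fingers": 1}, {"dp": [0, 0, -0.2], "angular": [0, 0, 0], "fingers": 1}, {"dp": [0, 0, -0.3], "angular": [0, 0, 0], "fingers": 1}, {"dp": [0, 0, -0.4], "angular": [0, 0, 0], "fingers": 1}]'

```text
time: 9.6
tool_pos: [422.1, 298.6, 171.2]
tcp_rot: [-180.0, 0.0, 90.0]
ft_force: [0.2, -0.3, 0.3]
finger_gap: 7.4
grip_force: 40.6
```

```bash
python3 - <<'E'
from h import *
from mv import log
s=log();print(s['time'],s['tool_pos'],s['finger_gap'],s['grip_force'],s['joint_pos'])
a=snapshot('scene')[100:260,320:480];b=snapshot('top')[140:300,150:310]
cv2.imwrite('pics/lift.png',cv2.resize(np.hstack([a,b]),None,fx=2.4,fy=2.4))
E
```

```text
9.6 [422.11385941 298.60496089 171.20638482] 7.449766537872852 40.553069750312716 [ 2.95919205e+01 -3.34203752e+00  1.02678804e+02  1.32838501e-03
  8.06703454e+01  2.95490662e+01]
```

View pics/lift.png

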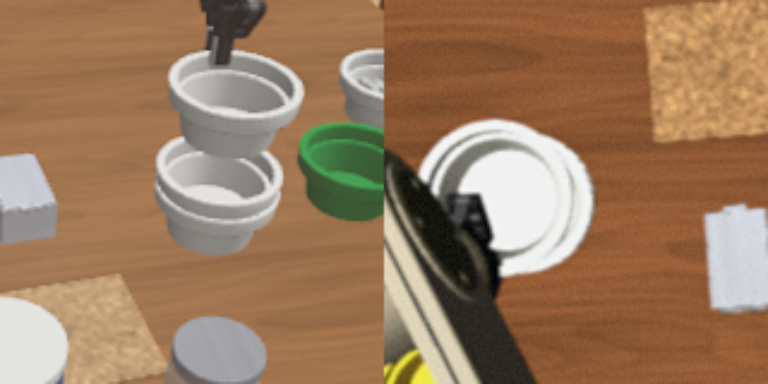

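The picture shows only the top tub lifted, at (235,100); the two below are undisturbed. Next I carry it to the mat.

Call:
step_arm --targets '[{"dp": [-0.1, 0.07, 0], "angular": [0, 0, 0], "fingers": 1}, {"dp": [-0.25, 0.18, 0], "angular": [0, 0, 0], "fingers": 1}, {"dp": [-0.45, 0.32, 0], "angular": [0, 0, 0], "fingers": 1}, {"dp": [-0.65, 0.46, 0], "angular": [0, 0, 0], "fingers": 1}, {"dp": [-0.82, 0.58, 0], "angular": [0, 0, 0], "fingers": 1}, {"dp": [-0.944, 0.673, 0], "angular": [0, 0, 0], "fingers": 1}, {"dp": [-0.944, 0.673, 0], "angular": [0, 0, 0], "fingers": 1}, {"dp": [-0.944, 0.673, 0], "angular": [0, 0, 0], "fingers": 1}]'

```text
time: 10.7
tool_pos: [556.3, 110.3, 169.5]
tcp_rot: [-179.9, -0.0, 90.0]
ft_force: [0.6, 0.3, -0.2]
finger_gap: 7.8
grip_force: 40.6
```

Call:
step_arm --targets '[{"dp": [0, 0, 0.12], "angular": [0, 0, 0], "fingers": 1}, {"dp": [0, 0, 0.25], "angular": [0, 0, 0], "fingers": 1}, {"dp": [0, 0, 0.38], "angular": [0, 0, 0], "fingers": 1}, {"dp": [0, 0, 0.48], "angular": [0, 0, 0], "fingers": 1}, {"dp": [0, 0, 0.54], "angular": [0, 0, 0], "fingers": 1}, {"dp": [0, 0, 0.57], "angular": [0, 0, 0], "fingers": 1}, {"dp": [0, 0, 0.59], "angular": [0, 0, 0], "fingers": 1}, {"dp": [0, 0, 0.595], "angular": [0, 0, 0], "fingers": 1}]'

```text
time: 11.7
tool_pos: [557.4, 110.0, 51.7]
tcp_rot: [180.0, -0.0, 90.0]
ft_force: [-0.4, 0.8, -0.0]
finger_gap: 7.8
grip_force: 40.7
```

Call:
step_arm --targets '[{"dp": [0, 0, 0.004], "angular": [0, 0, 0], "fingers": 1}, {"dp": [0, 0, 0.004], "angular": [0, 0, 0], "fingers": 1}, {"dp": [0, 0, 0.004], "angular": [0, 0, 0], "fingers": 0.8}, {"dp": [0, 0, 0.004], "angular": [0, 0, 0], "fingers": 0.6}, {"dp": [0, 0, 0.004], "angular": [0, 0, 0], "fingers": 0.4}, {"dp": [0, 0, 0.004], "angular": [0, 0, 0], "fingers": 0.4}, {"dp": [0, 0, -0.2], "angular": [0, 0, 0], "fingers": 0.4}, {"dp": [0, 0, -0.5], "angular": [0, 0, 0], "fingers": 0}]'

```text
time: 12.7
tool_pos: [555.0, 109.7, 149.9]
tcp_rot: [-179.7, 0.0, 90.0]
ft_force: [1.6, -0.1, 0.0]
finger_gap: 67.7
grip_force: 0.0
```

Call:
step_arm --targets '[{"dp": [0, -0.7, -0.3], "angular": [0, 0, 0], "fingers": 0}, {"dp": [0, -0.7, -0.3], "angular": [0, 0, 0], "fingers": 0}, {"dp": [0, -0.7, -0.3], "angular": [0, 0, 0], "fingers": 0}, {"dp": [0, -0.7, -0.3], "angular": [0, 0, 0], "fingers": 0}, {"dp": [0, -0.7, -0.3], "angular": [0, 0, 0], "fingers": 0}, {"dp": [0, -0.7, -0.3], "angular": [0, 0, 0], "fingers": 0}, {"dp": [0, -0.7, -0.3], "angular": [0, 0, 0], "fingers": 0}, {"dp": [0, -0.7, -0.3], "angular": [0, 0, 0], "fingers": 0}]'

```text
time: 13.7
tool_pos: [417.0, 109.8, 210.8]
tcp_rot: [-179.9, 0.0, 90.0]
ft_force: [0.5, -0.3, -0.5]
finger_gap: 85.5
grip_force: 0.0
```

```bash
python3 - <<'E'
from h import *
from mv import log
np.set_printoptions(precision=1,suppress=True)
s=log();print(s['time'],s['tool_pos'],s['tcp_rot'],s['joint_pos'])
for c in('scene','top'):
    im=snapshot(c);cv2.imwrite(f'pics/{c}1.png',im)
    for n,z in(('tub',64),('fliptin',45)):
      for r in masks_of(c,n)[:5]:
        m=r['pixels'].astype(np.uint8); cs=max(cv2.findContours(m,0,1)[0],key=cv2.contourArea)
        P=np.array([onz(c,p[0],z)[:2] for p in cs],np.float32)
        print(n,c,round(r['conf'],2),m.sum(),'rect',cv2.minAreaRect(P),'circ',cv2.minEnclosingCircle(P)[0])
    print(blobs(c,im)[:4] if c=='top' else '')
E
```

```text
13.7 [417.  109.8 210.8] [-179.9    0.    90. ] [  7.9 -19.1 112.2   0.   87.    7.9]
tub scene 0.96 1085 rect ((322.8982849121094, 365.3318176269531), (124.06991577148438, 170.32884216308594), 71.4746322631836) circ (321.76654052734375, 356.606201171875)
tub scene 0.86 1633 rect ((485.6504821777344, 454.021484375), (129.08445739746094, 194.5936737060547), 60.844871520996094) circ (486.66455078125, 456.0806884765625)
fliptin scene 0.6 948 rect ((448.29302978515625, 84.52957153320312), (150.54115295410156, 78.50611114501953), 3.934748649597168) circ (448.7706298828125, 83.13972473144531)

tub top 0.93 2813 rect ((298.31353759765625, 372.2372131347656), (129.67642211914062, 131.34352111816406), 0.7602792978286743) circ (299.0260009765625, 372.4116516113281)
tub top 0.74 2505 rect ((617.29736328125, 105.09064483642578), (127.73078155517578, 126.78804779052734), 89.15259552001953) circ (616.45703125, 105.9208984375)
tub top 0.59 2641 rect ((454.7664489746094, 469.11016845703125), (130.64413452148438, 124.22264099121094), 88.91634368896484) circ (454.86602783203125, 468.84564208984375)
tub top 0.57 797 rect ((448.9388122558594, -310.4734802246094), (96.13887786865234, 50.7379264831543), 88.808837890625) circ (448.88214111328125, -310.4722900390625)
[(array([493.1, 106.5]), np.int32(33), array([ 766.1, -406. ])), (array([326.5, 120.3]), np.int32(70), array([736.6,  12.9])), (array([320.8, 129.3]), np.int32(38), array([714.2,  27.5])), (array([337.1, 130.6]), np.int32(10), array([710.3, -12.6]))]
```

View pics/scene1.png

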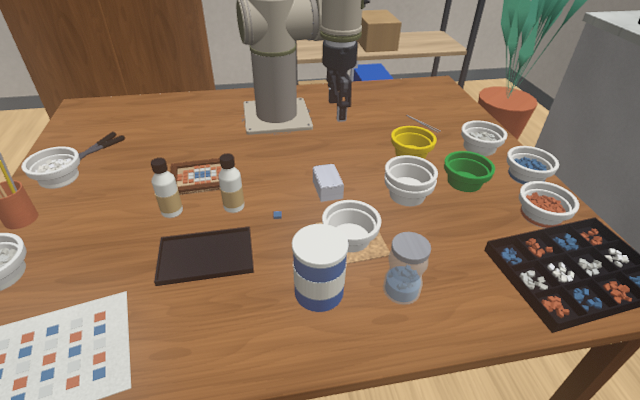

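Top px (290,168): the tub stands on the mat, with the tin, pile and stray unmoved. Next I fit the arm's kinematics from the logged states to check the tilted grasps.

```bash
python3 - <<'E'
import json,numpy as np
np.set_printoptions(precision=1,suppress=True)
L=[json.loads(l) for l in open('log.txt')]
A=[];b=[]
for j,p,_ in L:
    j=np.radians(j);s2,c2,s,c=np.sin(j[1]),np.cos(j[1]),np.sin(j[1]+j[2]),np.cos(j[1]+j[2])
    A+= [[1,s2,s,c,0],[0,c2,c,-s,1]]; b+=[np.hypot(*p[:2]),p[2]]
x,res,rk,sv=np.linalg.lstsq(np.array(A),np.array(b),rcond=None);print('a1,L2,L4,a3,H',x,res,rk,sv)
E
```

```text
a1,L2,L4,a3,H [  2.6 368.2 553.1  60.7 -46.7] [0.] 5 [3.  2.4 0.3 0.1 0.1]
```

```bash
python3 - <<'E'
from h import *
for p in [(283.3,229.7),(309.2,227.5),(286.3,268.7),(312.2,266.3),(297.7,248.0)]: print(onz('top',p,46).round(1))
print(onz('scene',(327,184),45))
from mv import *
import mv,json
json.dump(dict(p=[417.0,109.7,210.5],R=R(90,90).tolist()),open(F,'w'))
plan([(400,100,300,4,90),(400,95,320,4,45)])
E
```

```text
[467.8 122.4  46. ]
[471.7  62.   46. ]
[377.6 116.8  46. ]
[381.8  56.8  46. ]
[424.7  89.6  46. ]
[461.63277155  82.41283755  45.        ]
dp [-0.048, -0.085, -0.448] ang [0.0, 0.0, 0.478] 
--
dp [-0.002, 0.025, -0.099] ang [0.0, 0.25, 0.0] 
--
```

Call:
step_arm --targets '[{"dp": [-0.048, -0.085, -0.448], "angular": [0, 0, 0.478], "fingers": 0}, {"dp": [-0.048, -0.085, -0.448], "angular": [0, 0, 0.478], "fingers": 0}, {"dp": [-0.048, -0.085, -0.448], "angular": [0, 0, 0.478], "fingers": 0}, {"dp": [-0.048, -0.085, -0.448], "angular": [0, 0, 0.478], "fingers": 0}, {"dp": [-0.048, -0.085, -0.448], "angular": [0, 0, 0.478], "fingers": 0}, {"dp": [-0.048, -0.085, -0.448], "angular": [0, 0, 0.478], "fingers": 0}, {"dp": [-0.048, -0.085, -0.448], "angular": [0, 0, 0.478], "fingers": 0}, {"dp": [-0.048, -0.085, -0.448], "angular": [0, 0, 0.478], "fingers": 0}]'

```text
time: 15.0
tool_pos: [400.0, 100.2, 300.9]
tcp_rot: [-180.0, -0.0, 3.7]
ft_force: [-0.3, 0.3, -0.3]
finger_gap: 85.8
grip_force: 0.0
```

```bash
python3 -c "
from mv import *
s=log();print(s['tool_pos'],s['tcp_rot'],s['joint_pos'])"
```

```text
[399.9573685  100.24877771 300.94714748] [-1.79999370e+02 -1.06949707e-02  3.74449179e+00] [ 6.93821656e+00 -2.35830440e+01  1.06266878e+02  3.32963463e-05
  9.73054527e+01  9.31937289e+01]
```

Call:
step_arm --targets '[{"dp": [-0.002, 0.025, -0.099], "angular": [0, 0.25, 0], "fingers": 0}, {"dp": [-0.002, 0.025, -0.099], "angular": [0, 0.25, 0], "fingers": 0}, {"dp": [-0.002, 0.025, -0.099], "angular": [0, 0.25, 0], "fingers": 0}, {"dp": [-0.002, 0.025, -0.099], "angular": [0, 0.25, 0], "fingers": 0}, {"dp": [-0.002, 0.025, -0.099], "angular": [0, 0.25, 0], "fingers": 0}, {"dp": [-0.002, 0.025, -0.099], "angular": [0, 0.25, 0], "fingers": 0}, {"dp": [-0.002, 0.025, -0.099], "angular": [0, 0.25, 0], "fingers": 0}, {"dp": [-0.002, 0.025, -0.099], "angular": [0, 0.25, 0], "fingers": 0}]'

```text
time: 16.0
tool_pos: [483.4, 141.5, 328.8]
tcp_rot: [178.5, -42.5, 4.0]
ft_force: [-1.3, 0.4, 0.7]
finger_gap: 85.3
grip_force: 0.0
```

```bash
cat > kin.py <<'E'
import json,numpy as np
from scipy.optimize import least_squares
np.set_printoptions(precision=1,suppress=True)
L=[json.loads(l) for l in open('log.txt')]
def f(x):
    a1,L2,L4,a3,d1,d6=x; o=[]
    for j,p,_ in L:
        j=np.radians(j);A=j[1]+j[2];B=A+j[4]
        o+=[a1+L2*np.sin(j[1])+L4*np.sin(A)+a3*np.cos(A)+d6*np.sin(B)-np.hypot(*p[:2]), d1+L2*np.cos(j[1])+L4*np.cos(A)-a3*np.sin(A)+d6*np.cos(B)-p[2]]
    return o
nom=np.array([0,420,460,0,395,250])
s=least_squares(lambda x:np.r_[f(x),0.01*(x-nom)],nom)
if __name__=='__main__': print(s.x,np.abs(f(s.x)).max());print(L[-1])
E
python3 - <<'E'
from mv import log
log()
import runpy;runpy.run_path('kin.py',run_name='__main__')
E
```

```text
[-14.3 363.7 569.   52.1 310.  359.6] 3.54726872417649
[[18.64083487440492, -51.127564332074066, 129.83662977983042, -13.009657896301023, 60.669082152977, 107.42997703828576], [483.41490906246605, 141.54720164597046, 328.79956953447567], [178.50042148968166, -42.495423674835436, 3.977968992789216]]
```

```bash
cat > kin.py <<'E'
import json,numpy as np
from scipy.optimize import least_squares
from scipy.spatial.transform import Rotation as Ro
np.set_printoptions(precision=1,suppress=True)
LO=np.array([-169.43,-51.17,1.28,-76.62,0,-152.29]);HI=np.array([169.43,129.36,143.12,256.62,156.53,152.29])
e=lambda a,v:Ro.from_euler(a,v,degrees=True).as_matrix()
def fk(j,x,full=False):
    a1,L2,L4,a3,d1,d6=x
    M=e('z',j[0]);p=np.array([0,0,d1])+M@[a1,0,0];M=M@e('y',j[1]);p=p+M@[0,0,L2];M=M@e('y',j[2]);p=p+M@[a3,0,L4]
    M=M@e('z',j[3])@e('y',j[4]);p=p+M@[0,0,d6];M=M@e('z',j[5]+90);return p,M
def fit():
    L=[json.loads(l) for l in open('log.txt')]
    nom=np.array([0,420,460,0,395,250])
    s=least_squares(lambda x:np.r_[np.concatenate([fk(j,x)[0]-p for j,p,_ in L]),0.01*(x-nom)],nom)
    return s.x,max(abs(fk(j,s.x)[0]-p).max() for j,p,_ in L),L
X=None
def ik(p,M,seed):
    global X
    if X is None: X=fit()[0]
    def g(j):
        q,N=fk(j,X); return np.r_[(q-p)/10,Ro.from_matrix(M.T@N).as_rotvec()*10]
    s=least_squares(g,np.clip(seed,LO+.1,HI-.1),bounds=(LO,HI)); return s.x,s.cost
if __name__=='__main__':
    x,er,L=fit(); print(x,er)
    j,p,r=L[-1]; print(fk(j,x)[1], Ro.from_euler('xyz',r,degrees=True).as_matrix())
E
python3 kin.py
```

```text
[ -3.5 332.3 554.   75.5 307.2 304. ] 51.85988636468477
[[ 0.7  0.1  0.7]
 [ 0.1 -1.   0. ]
 [ 0.7  0.  -0.7]] [[ 0.7  0.1  0.7]
 [ 0.1 -1.   0. ]
 [ 0.7  0.  -0.7]]
```

```bash
python3 - <<'E'
s=open('kin.py').read()
s=s.replace("a1,L2,L4,a3,d1,d6=x","a1,L2,L4,a3,d1,d6,b1,b2,b3,a5=x").replace("M@[a1,0,0]","M@[a1,b1,0]")
s=s.replace("M=M@e('z',j[3])@e('y',j[4]);p=p+M@[0,0,d6]","M=M@e('z',j[3]);p=p+M@[a5,b2,0];M=M@e('y',j[4]);p=p+M@[0,b3,d6]")
s=s.replace("0,395,250]","0,395,250,25,25,0,0]")
open('kin.py','w').write(s)
E
python3 kin.py
```

```text
[  0.1 369.  553.2  61.3 318.1 364.7  51.2  12.5 -12.5   0.2] 0.0298190422405753
[[ 0.7  0.1  0.7]
 [ 0.1 -1.   0. ]
 [ 0.7  0.  -0.7]] [[ 0.7  0.1  0.7]
 [ 0.1 -1.   0. ]
 [ 0.7  0.  -0.7]]
```

```bash
cat >> kin.py <<'E'
def best(x,y,z,h,a,r=0,grasp=True,verbose=False):
    """grasp point target -> joints or None over seeds"""
    from mv import R
    M=R(h,a,r); p=np.array([x,y,z],float)+(M[:,2]*19 if grasp else 0); b=None
    w=p-M[:,2]*365; j1=np.degrees(np.arctan2(w[1],w[0]))-4
    for j4 in(0,60,-60,120,180):
        for j6 in (0,-90,90):
            q,c=ik(p,M,np.array([j1,10,100,j4,80,j6]))
            if c<0.02 and (b is None or abs(q[5])<abs(b[5])): b=q
    return b
E
python3 - <<'E'
from kin import *
for a in (80,70,60,50,40,30): print('tin fwd',a,best(405,88,28,4,a),'from far',best(445,91,28,184,a))
for h in(90,-90):
    for a in(30,10,-10):
        for r in (0,180): print('pour',h,a,r,best(617,85 if h>0 else 125,170,h,a,r))
E
```

```text
tin fwd 80 [  5.4 -18.7 134.8  -0.3  53.8  91.5] from far [  5.    8.1 110.    0.2  71.9 -89.1]
tin fwd 70 None from far [  4.9  17.6 100.8   0.3  81.6 -89.2]
tin fwd 60 None from far [  4.8  27.   91.6   0.4  91.3 -89.3]
tin fwd 50 None from far [  4.7  36.4  82.6   0.5 101.  -89.4]
tin fwd 40 None from far [  4.7  45.7  73.7   0.6 110.6 -89.4]
tin fwd 30 None from far [  4.7  54.8  65.1   0.7 120.  -89.3]
pour 90 30 0 [-23.7  29.3  86.7  52.8  95.4 -34.2]
pour 90 30 180 [-23.7  29.3  86.7  52.8  95.4 145.8]
pour 90 10 0 [-26.9  41.5  83.   65.7 105.6 -40.3]
pour 90 10 180 [-26.9  41.5  83.   65.7 105.6 139.7]
pour 90 -10 0 [-26.9  54.8  78.   78.7 116.4 -43.1]
pour 90 -10 180 [-26.9  54.8  78.   78.7 116.4 136.9]
pour -90 30 0 [  30.6   42.4   67.8  -50.2  104.  -146.4]
pour -90 30 180 [ 30.6  42.4  67.8 -50.2 104.   33.6]
pour -90 10 0 [  33.2   55.    61.3  -64.4  114.  -145.2]
pour -90 10 180 [ 33.2  55.   61.3 -64.4 114.   34.8]
pour -90 -10 0 None
pour -90 -10 180 None
```

```bash
python3 -c "
from mv import *
plan([(424.7,89.6,240,4,90)])"
```

```text
dp [-0.197, 0.036, 0.368] ang [0.0, -0.25, 0.0] 
--
```

Call:
step_arm --targets '[{"dp": [-0.197, 0.036, 0.368], "angular": [0, -0.25, 0], "fingers": 0}, {"dp": [-0.197, 0.036, 0.368], "angular": [0, -0.25, 0], "fingers": 0}, {"dp": [-0.197, 0.036, 0.368], "angular": [0, -0.25, 0], "fingers": 0}, {"dp": [-0.197, 0.036, 0.368], "angular": [0, -0.25, 0], "fingers": 0}, {"dp": [-0.197, 0.036, 0.368], "angular": [0, -0.25, 0], "fingers": 0}, {"dp": [-0.197, 0.036, 0.368], "angular": [0, -0.25, 0], "fingers": 0}, {"dp": [-0.197, 0.036, 0.368], "angular": [0, -0.25, 0], "fingers": 0}, {"dp": [-0.197, 0.036, 0.368], "angular": [0, -0.25, 0], "fingers": 0}]'

```text
time: 17.0
tool_pos: [504.1, 134.5, 248.0]
tcp_rot: [178.9, 2.4, 3.0]
ft_force: [0.3, -0.2, 0.2]
finger_gap: 85.5
grip_force: 0.0
```

```bash
python3 - <<'E'
from h import *
from mv import log
log()
im=snapshot('scene')
for r in masks_of('scene','fliptin')[:2]:
    m=r['pixels'].astype(np.uint8); cs=max(cv2.findContours(m,0,1)[0],key=cv2.contourArea)
    P=np.array([onz('scene',p[0],45)[:2] for p in cs],np.float32)
    print(round(r['conf'],2),m.sum(),cv2.minAreaRect(P))
im=snapshot('top');
for r in pinpoint('top','fliptin')[:2]:print(r,onz('top',r['at'],0))
E
```

```text
0.88 886 ((448.17926025390625, 87.0552749633789), (150.15113830566406, 71.66985321044922), 2.803553342819214)
0.2 1157 ((402.99749755859375, -159.46218872070312), (257.9083557128906, 56.66218566894531), 2.595708131790161)
{'at': [296.6, 251.0], 'conf': 0.62} [416.47982778  92.68648638   0.        ]
```

```bash
cat >> mv.py <<'E'
def sync():
    s=log(); json.dump(dict(p=list(s['tool_pos']),R=Ro.from_euler('xyz',s['tcp_rot'],degrees=True).as_matrix().tolist()),open(F,'w')); return s
E
python3 -c "
from mv import *
sync();plan([(424.7,89.6,150,4,90),(424.7,89.6,80,4,90)])"
```

```text
dp [-0.387, 0.194, 0.51] ang [0.006, 0.014, -0.005] 
--
dp [-0.001, 0.0, 0.35] ang [0.0, 0.0, 0.0] 
--
```

Call:
step_arm --targets '[{"dp": [-0.387, 0.194, 0.51], "angular": [0.006, 0.014, -0.005], "fingers": 0}, {"dp": [-0.387, 0.194, 0.51], "angular": [0.006, 0.014, -0.005], "fingers": 0}, {"dp": [-0.387, 0.194, 0.51], "angular": [0.006, 0.014, -0.005], "fingers": 0}, {"dp": [-0.387, 0.194, 0.51], "angular": [0.006, 0.014, -0.005], "fingers": 0}, {"dp": [-0.387, 0.194, 0.51], "angular": [0.006, 0.014, -0.005], "fingers": 0}, {"dp": [-0.387, 0.194, 0.51], "angular": [0.006, 0.014, -0.005], "fingers": 0}, {"dp": [-0.387, 0.194, 0.51], "angular": [0.006, 0.014, -0.005], "fingers": 0}, {"dp": [-0.387, 0.194, 0.51], "angular": [0.006, 0.014, -0.005], "fingers": 0}]'

```text
time: 18.2
tool_pos: [425.2, 89.7, 149.8]
tcp_rot: [180.0, -0.0, 3.9]
ft_force: [0.1, 0.3, 0.0]
finger_gap: 85.2
grip_force: 0.0
```

```bash
python3 - <<'E'
from mv import *
s=sync();print(s['tool_pos'],s['tcp_rot'])
plan([(424.7,89.6,12,4,90)])
plan([(424.7,89.6,120,4,90),(510,20,130,49,90),(595,-40,130,94,90),(595,-40,14,94,90)])
from kin import *
print(best(595,-60,30,90,30),best(595,-60,30,90,20))
E
```

```text
[425.22864237  89.67719574 149.79173693] [ 1.79980566e+02 -2.86132729e-02  3.91325218e+00]
dp [-0.003, -0.0, 0.689] ang [0.0, 0.0, 0.0] 
--
dp [0.0, 0.0, -0.54] ang [0.0, 0.0, 0.0] 
--
dp [0.402, 0.376, -0.05] ang [0.0, 0.0, -0.25] 
--
dp [0.053, 0.518, 0.001] ang [0.0, 0.0, -0.25] 
--
dp [0.0, -0.0, 0.58] ang [0.0, 0.0, 0.0] 
--
[-35.4  47.5  77.   45.4  97.4 -47.4] [-37.1  54.9  72.1  50.7 104.3 -48.9]
```

Call:
step_arm --targets '[{"dp": [-0.003, 0, 0.15], "angular": [0, 0, 0], "fingers": 0}, {"dp": [-0.003, 0, 0.3], "angular": [0, 0, 0], "fingers": 0}, {"dp": [-0.003, 0, 0.45], "angular": [0, 0, 0], "fingers": 0}, {"dp": [-0.003, 0, 0.58], "angular": [0, 0, 0], "fingers": 0}, {"dp": [-0.003, 0, 0.65], "angular": [0, 0, 0], "fingers": 0}, {"dp": [-0.003, 0, 0.689], "angular": [0, 0, 0], "fingers": 0}, {"dp": [-0.003, 0, 0.689], "angular": [0, 0, 0], "fingers": 0.3}, {"dp": [-0.003, 0, 0.689], "angular": [0, 0, 0], "fingers": 1}]' --newtons 40

```text
time: 19.2
tool_pos: [425.3, 89.6, 12.8]
tcp_rot: [180.0, -0.1, 3.9]
ft_force: [-0.3, -0.1, -1.6]
finger_gap: 59.2
grip_force: 43.8
```

Call:
step_arm --targets '[{"dp": [0, 0, 0], "angular": [0, 0, 0], "fingers": 1}, {"dp": [0, 0, 0], "angular": [0, 0, 0], "fingers": 1}, {"dp": [0, 0, 0], "angular": [0, 0, 0], "fingers": 1}, {"dp": [0, 0, -0.1], "angular": [0, 0, 0], "fingers": 1}, {"dp": [0, 0, -0.2], "angular": [0, 0, 0], "fingers": 1}, {"dp": [0, 0, -0.35], "angular": [0, 0, 0], "fingers": 1}, {"dp": [0, 0, -0.5], "angular": [0, 0, 0], "fingers": 1}, {"dp": [0, 0, -0.54], "angular": [0, 0, 0], "fingers": 1}]'

```text
time: 20.2
tool_pos: [425.5, 89.6, 121.5]
tcp_rot: [180.0, -0.2, 3.9]
ft_force: [0.1, -0.0, -3.2]
finger_gap: 59.3
grip_force: 44.3
```

```bash
python3 - <<'E'
from h import *
im=snapshot('scene');b=snapshot('top')
cv2.imwrite('pics/tin2.png',cv2.resize(np.hstack([im[100:260,260:420],b[140:300,200:360]]),None,fx=2.4,fy=2.4))
E
```

```text
(no output)
```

View pics/tin2.png

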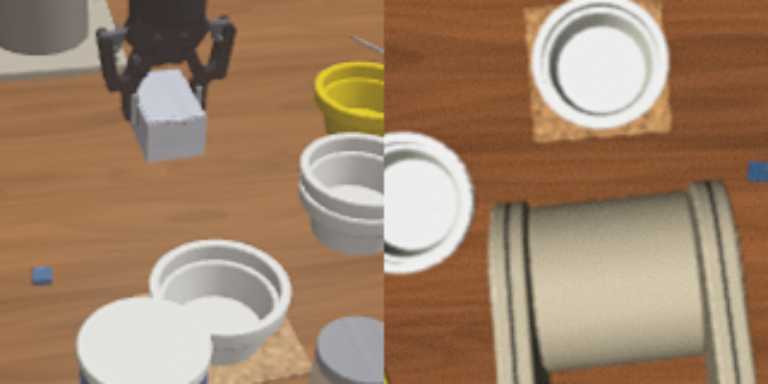

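The tin hangs level in the grip at scene crop px (170,110), lid shut; tub centred on the mat. Next I turn it 90° and set it down.

Call:
step_arm --targets '[{"dp": [0.05, 0.05, -0.05], "angular": [0, 0, -0.03], "fingers": 1}, {"dp": [0.1, 0.09, -0.05], "angular": [0, 0, -0.06], "fingers": 1}, {"dp": [0.16, 0.15, -0.05], "angular": [0, 0, -0.1], "fingers": 1}, {"dp": [0.22, 0.2, -0.05], "angular": [0, 0, -0.14], "fingers": 1}, {"dp": [0.28, 0.26, -0.05], "angular": [0, 0, -0.18], "fingers": 1}, {"dp": [0.35, 0.32, -0.05], "angular": [0, 0, -0.22], "fingers": 1}, {"dp": [0.402, 0.376, -0.05], "angular": [0, 0, -0.25], "fingers": 1}, {"dp": [0.402, 0.376, -0.05], "angular": [0, 0, -0.25], "fingers": 1}]'

```text
time: 21.3
tool_pos: [508.8, 19.4, 127.6]
tcp_rot: [-179.9, 0.1, 48.8]
ft_force: [0.3, -0.3, -1.9]
finger_gap: 58.9
grip_force: 44.1
```

Call:
step_arm --targets '[{"dp": [0.01, 0.07, 0], "angular": [0, 0, -0.035], "fingers": 1}, {"dp": [0.02, 0.14, 0], "angular": [0, 0, -0.07], "fingers": 1}, {"dp": [0.03, 0.22, 0], "angular": [0, 0, -0.11], "fingers": 1}, {"dp": [0.04, 0.3, 0], "angular": [0, 0, -0.15], "fingers": 1}, {"dp": [0.05, 0.4, 0], "angular": [0, 0, -0.19], "fingers": 1}, {"dp": [0.053, 0.48, 0], "angular": [0, 0, -0.23], "fingers": 1}, {"dp": [0.053, 0.518, 0], "angular": [0, 0, -0.25], "fingers": 1}, {"dp": [0.053, 0.518, 0], "angular": [0, 0, -0.25], "fingers": 1}]'

```text
time: 22.3
tool_pos: [593.8, -39.9, 128.4]
tcp_rot: [-179.9, -0.0, 93.8]
ft_force: [0.4, 0.5, -3.0]
finger_gap: 59.4
grip_force: 44.2
```

```bash
python3 - <<'E'
from mv import *
s=sync();print(s['tool_pos'],s['tcp_rot'])
plan([(595,-40,13,92,90),(595,-40,140,92,90)])
E
```

```text
[593.79539013 -39.89485731 128.35429848] [-1.79887437e+02 -1.17224676e-02  9.37603890e+01]
dp [-0.001, 0.007, 0.577] ang [-0.001, 0.0, 0.01] 
--
dp [0.0, 0.001, -0.635] ang [0.0, 0.0, 0.0] 
--
```

Call:
step_arm --targets '[{"dp": [0, 0.007, 0.12], "angular": [0, 0, 0.01], "fingers": 1}, {"dp": [0, 0.007, 0.25], "angular": [0, 0, 0.01], "fingers": 1}, {"dp": [0, 0.007, 0.38], "angular": [0, 0, 0.01], "fingers": 1}, {"dp": [0, 0.007, 0.48], "angular": [0, 0, 0.01], "fingers": 1}, {"dp": [0, 0.007, 0.53], "angular": [0, 0, 0.01], "fingers": 1}, {"dp": [0, 0.007, 0.56], "angular": [0, 0, 0.01], "fingers": 1}, {"dp": [0, 0.007, 0.575], "angular": [0, 0, 0.01], "fingers": 1}, {"dp": [0, 0.007, 0.58], "angular": [0, 0, 0.01], "fingers": 1}]'

```text
time: 23.3
tool_pos: [596.6, -40.2, 14.4]
tcp_rot: [179.9, 0.0, 92.1]
ft_force: [0.3, 1.0, -2.2]
finger_gap: 59.2
grip_force: 44.2
```

Call:
step_arm --targets '[{"dp": [0, 0, 0], "angular": [0, 0, 0], "fingers": 1}, {"dp": [0, 0, 0.005], "angular": [0, 0, 0], "fingers": 0.2}, {"dp": [0, 0, 0.005], "angular": [0, 0, 0], "fingers": 0}, {"dp": [0, 0, 0.005], "angular": [0, 0, 0], "fingers": 0}, {"dp": [0, 0, -0.1], "angular": [0, 0, 0], "fingers": 0}, {"dp": [0, 0, -0.3], "angular": [0, 0, 0], "fingers": 0}, {"dp": [0, 0, -0.6], "angular": [0, 0, 0], "fingers": 0}, {"dp": [0, 0, -0.8], "angular": [0, 0, 0], "fingers": 0}]'

```text
time: 24.3
tool_pos: [597.3, -40.2, 179.1]
tcp_rot: [179.7, 0.1, 92.1]
ft_force: [1.7, -1.0, 0.3]
finger_gap: 85.5
grip_force: 0.0
```

```bash
cat >> kin.py <<'E'
def track(wps,n=12):
    """follow cartesian path from current joints; wps of (x,y,z,h,a,r) TCP"""
    from mv import load,R
    from bench import sense
    q=np.array(sense()['joint_pos']);p,M=load()
    for w in wps:
        T=R(*w[3:]);rv=Ro.from_matrix(M.T@T).as_rotvec();mc=0;lo=q.copy();hi=q.copy()
        for i in range(1,n+1):
            q,c=ik(p+(np.array(w[:3])-p)*i/n,M@Ro.from_rotvec(rv*i/n).as_matrix(),q);mc=max(mc,c);lo=np.minimum(lo,q);hi=np.maximum(hi,q)
        print(w,'cost %.3f'%mc,'end',q); p,M=np.array(w[:3],float),T
E
python3 - <<'E'
from mv import *
from kin import *
s=sync();print(s['tool_pos'],s['tcp_rot'],s['joint_pos'],fit()[:2])
g=lambda x,y,z,h,a,r=0:(*(np.array([x,y,z])+R(h,a,r)[:,2]*19),h,a,r)
W=[g(595,-150,200,92,90),g(595,-130,180,92,50),g(595,-130,100,92,30),g(595,-60,32,92,30),g(595,-60,180,92,30),g(600,85,185,92,30),g(617,85,185,92,20,90),g(617,85,185,92,10,170)]
track(W)
W[6:]=[g(617,85,185,92,20,-90),g(617,85,185,92,10,-170)]
track(W)
E
```

```text
[597.3 -40.2 179.1] [179.7   0.1  92.1] [ -8.7   8.6  89.5  -0.   81.6 -10.9] (array([  0.1, 369.1, 553.3,  61.4, 318.1, 364.7,  51.2,  12.5, -12.5,
         0.2]), np.float64(0.030010757707145785))
(np.float64(595.0), np.float64(-150.0), np.float64(181.0), 92, 90, 0) cost 0.000 end [-18.9  11.1  86.5   0.   82.4 -20.9]
(np.float64(594.5737736827714), np.float64(-117.7944752239971), np.float64(165.44515558073942), 92, 50, 0) cost 0.000 end [-34.5  28.4  76.   31.7 100.3 -37.7]
(np.float64(594.4257468362505), np.float64(-113.55554095435414), np.float64(90.5), 92, 30, 0) cost 0.000 end [-39.3  46.9  69.   42.9 107.2 -45. ]
(np.float64(594.4257468362505), np.float64(-43.55554095435414), np.float64(22.5), 92, 30, 0) cost 0.000 end [-34.9  48.4  75.3  44.5  98.9 -47.7]
(np.float64(594.4257468362505), np.float64(-43.55554095435414), np.float64(170.5), 92, 30, 0) cost 0.000 end [-34.9  35.3  77.   46.4 107.  -39.3]
(np.float64(599.4257468362505), np.float64(101.44445904564586), np.float64(175.5), 92, 30, 0) cost 0.000 end [-23.9  27.2  87.7  51.8  97.6 -34.6]
(np.float64(616.3768988091108),
[... 799 characters left out ...]
.5), 92, 30, 0) cost 0.000 end [-34.9  48.4  75.3  44.5  98.9 -47.7]
(np.float64(594.4257468362505), np.float64(-43.55554095435414), np.float64(170.5), 92, 30, 0) cost 0.000 end [-34.9  35.3  77.   46.4 107.  -39.3]
(np.float64(599.4257468362505), np.float64(101.44445904564586), np.float64(175.5), 92, 30, 0) cost 0.000 end [-23.9  27.2  87.7  51.8  97.6 -34.6]
(np.float64(616.3768988091108), np.float64(102.84328352318843), np.float64(178.50161727681228), 92, 20, -90) cost 0.000 end [ -25.3   35.2   83.2   58.8  102.5 -126.7]
(np.float64(616.3469833963519), np.float64(103.69994886001606), np.float64(181.70068462432832), 92, 10, -170) cost 43.113 end [ -21.8   40.5   71.8   54.7  109.  -152.3]
```

```bash
python3 - <<'E'
from mv import *
g=lambda x,y,z,h,a,r=0:(*(np.array([x,y,z])+R(h,a,r)[:,2]*19),h,a,r)
plan([g(597,-150,215,92,90),g(597,-130,160,92,45),g(597,-130,85,92,30),g(597,-52,30,92,30)])
from h import *
for c in('top','scene'):
    snapshot(c)
    for r in masks_of(c,'fliptin')[:2]:
        m=r['pixels'].astype(np.uint8); cs=max(cv2.findContours(m,0,1)[0],key=cv2.contourArea)
        P=np.array([onz(c,p[0],45)[:2] for p in cs],np.float32)
        print(c,round(r['conf'],2),m.sum(),cv2.minAreaRect(P))
E
```

```text
dp [-0.549, -0.021, -0.084] ang [0.002, 0.0, 0.001] 
--
dp [0.168, 0.003, 0.247] ang [0.0, 0.25, -0.001] 
--
dp [-0.24, 0.0, 0.262] ang [0.0, 0.084, 0.0] 
--
dp [-0.044, 0.015, 0.475] ang [0.0, 0.0, 0.0] 
--
top 0.49 205 ((593.3809204101562, 1.9707221984863281), (21.369617462158203, 64.48820495605469), 88.62126159667969)
scene 0.69 1155 ((614.5257568359375, -36.18071365356445), (105.77277374267578, 105.0013427734375), 3.2056517601013184)
scene 0.5 619 ((707.34130859375, 124.34337615966797), (56.15092086791992, 112.06510162353516), 27.728816986083984)
```

Call:
step_arm --targets '[{"dp": [-0.549, -0.021, -0.084], "angular": [0.002, 0, 0], "fingers": 0}, {"dp": [-0.549, -0.021, -0.084], "angular": [0.002, 0, 0], "fingers": 0}, {"dp": [-0.549, -0.021, -0.084], "angular": [0.002, 0, 0], "fingers": 0}, {"dp": [-0.549, -0.021, -0.084], "angular": [0.002, 0, 0], "fingers": 0}, {"dp": [-0.549, -0.021, -0.084], "angular": [0.002, 0, 0], "fingers": 0}, {"dp": [-0.549, -0.021, -0.084], "angular": [0.002, 0, 0], "fingers": 0}, {"dp": [-0.549, -0.021, -0.084], "angular": [0.002, 0, 0], "fingers": 0}, {"dp": [-0.549, -0.021, -0.084], "angular": [0.002, 0, 0], "fingers": 0}]'

```text
time: 25.5
tool_pos: [595.9, -149.6, 190.6]
tcp_rot: [-179.7, 0.0, 92.1]
ft_force: [0.5, 1.0, -0.6]
finger_gap: 85.3
grip_force: 0.0
```

Call:
step_arm --targets '[{"dp": [0.168, 0.003, 0.247], "angular": [0, 0.25, 0], "fingers": 0}, {"dp": [0.168, 0.003, 0.247], "angular": [0, 0.25, 0], "fingers": 0}, {"dp": [0.168, 0.003, 0.247], "angular": [0, 0.25, 0], "fingers": 0}, {"dp": [0.168, 0.003, 0.247], "angular": [0, 0.25, 0], "fingers": 0}, {"dp": [0.168, 0.003, 0.247], "angular": [0, 0.25, 0], "fingers": 0}, {"dp": [0.168, 0.003, 0.247], "angular": [0, 0.25, 0], "fingers": 0}, {"dp": [0.168, 0.003, 0.247], "angular": [0, 0.25, 0], "fingers": 0}, {"dp": [0.168, 0.003, 0.247], "angular": [0, 0.25, 0], "fingers": 0}]'

```text
time: 26.5
tool_pos: [595.6, -115.5, 142.8]
tcp_rot: [-179.7, -44.8, 92.0]
ft_force: [-0.1, -1.0, 0.2]
finger_gap: 85.5
grip_force: 0.0
```

Call:
step_arm --targets '[{"dp": [-0.24, 0, 0.262], "angular": [0, 0.084, 0], "fingers": 0}, {"dp": [-0.24, 0, 0.262], "angular": [0, 0.084, 0], "fingers": 0}, {"dp": [-0.24, 0, 0.262], "angular": [0, 0.084, 0], "fingers": 0}, {"dp": [-0.24, 0, 0.262], "angular": [0, 0.084, 0], "fingers": 0}, {"dp": [-0.24, 0, 0.262], "angular": [0, 0.084, 0], "fingers": 0}, {"dp": [-0.24, 0, 0.262], "angular": [0, 0.084, 0], "fingers": 0}, {"dp": [-0.24, 0, 0.262], "angular": [0, 0.084, 0], "fingers": 0}, {"dp": [-0.24, 0, 0.262], "angular": [0, 0.084, 0], "fingers": 0}]'

```text
time: 27.5
tool_pos: [594.5, -113.3, 70.5]
tcp_rot: [-179.3, -60.1, 91.5]
ft_force: [0.4, 0.2, 0.0]
finger_gap: 85.4
grip_force: 0.0
```

```bash
python3 - <<'E'
from mv import *
from h import *
s=sync();print(s['tool_pos'],s['tcp_rot'],s['time'])
b=snapshot('top');a=snapshot('scene')
for r in masks_of('top','fliptin')[:2]:
        m=r['pixels'].astype(np.uint8); cs=max(cv2.findContours(m,0,1)[0],key=cv2.contourArea)
        P=np.array([onz('top',p[0],45)[:2] for p in cs],np.float32)
        print(round(r['conf'],2),m.sum(),cv2.minAreaRect(P))
cv2.imwrite('pics/ap.png',cv2.resize(np.hstack([a[150:310,220:380],b[100:260,260:420]]),None,fx=2.4,fy=2.4))
g=lambda x,y,z,h,a,r=0:(*(np.array([x,y,z])+R(h,a,r)[:,2]*19),h,a,r)
plan([g(596,-52,30,92,30)],False)
E
```

```text
[ 594.45019296 -113.31110152   70.53750457] [-179.34012246  -60.0657992    91.53717271] 27.5
0.78 1156 ((593.760498046875, -36.362327575683594), (66.42032623291016, 103.83496856689453), 2.572784662246704)
dp [-0.023, 0.021, 0.461] ang [-0.001, 0.0, -0.001] 
--
```

View pics/ap.png

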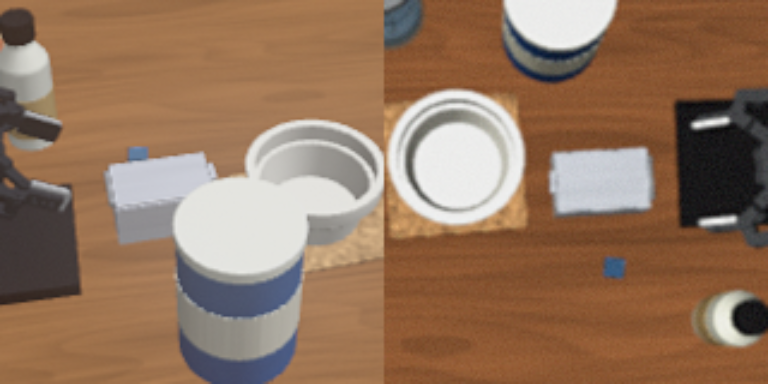

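The tin sits squarely between the jaw lines (top crop px (602,182), fingers at y 122 and 222).

Call:
step_arm --targets '[{"dp": [-0.004, 0.003, 0.08], "angular": [0, 0, 0], "fingers": 0}, {"dp": [-0.008, 0.006, 0.16], "angular": [0, 0, 0], "fingers": 0}, {"dp": [-0.012, 0.01, 0.26], "angular": [0, 0, 0], "fingers": 0}, {"dp": [-0.018, 0.014, 0.36], "angular": [0, 0, 0], "fingers": 0}, {"dp": [-0.022, 0.016, 0.43], "angular": [0, 0, 0], "fingers": 0}, {"dp": [-0.023, 0.016, 0.461], "angular": [0, 0, 0], "fingers": 0}, {"dp": [-0.023, 0.016, 0.461], "angular": [0, 0, 0], "fingers": 0}, {"dp": [-0.023, 0.016, 0.461], "angular": [0, 0, 0], "fingers": 0.3}]' --newtons 60

```text
time: 28.65
tool_pos: [594.8, -36.3, 20.7]
tcp_rot: [-179.4, -60.1, 91.6]
ft_force: [0.6, -0.5, 0.2]
finger_gap: 69.9
grip_force: 0.0
```

Call:
step_arm --targets '[{"dp": [0, 0, 0], "angular": [0, 0, 0], "fingers": 1}, {"dp": [0, 0, 0], "angular": [0, 0, 0], "fingers": 1}, {"dp": [0, 0, 0], "angular": [0, 0, 0], "fingers": 1}, {"dp": [0, 0, 0], "angular": [0, 0, 0], "fingers": 1}, {"dp": [0, 0, 0], "angular": [0, 0, 0], "fingers": 1}, {"dp": [0, 0, 0], "angular": [0, 0, 0], "fingers": 1}, {"dp": [0, 0, 0], "angular": [0, 0, 0], "fingers": 1}, {"dp": [0, 0, 0], "angular": [0, 0, 0], "fingers": 1}]'

```text
time: 29.65
tool_pos: [595.0, -36.1, 20.9]
tcp_rot: [-179.4, -60.1, 91.6]
ft_force: [1.1, -4.6, 5.8]
finger_gap: 59.0
grip_force: 64.9
```

```bash
python3 - <<'E'
from mv import *
from h import *
s=sync();print(s['tool_pos'],s['tcp_rot'],s['finger_gap'],s['grip_force'])
json.dump([list(s['tool_pos']),list(s['tcp_rot'])],open('tingrasp.json','w'))
b=snapshot('top')
for r in masks_of('top','tub')[:4]:
        m=r['pixels'].astype(np.uint8); cs=max(cv2.findContours(m,0,1)[0],key=cv2.contourArea)
        P=np.array([onz('top',p[0],64)[:2] for p in cs],np.float32)
        print(round(r['conf'],2),m.sum(),cv2.minAreaRect(P),cv2.minEnclosingCircle(P))
g=lambda x,y,z,h,a,r=0:(*(np.array([x,y,z])+R(h,a,r)[:,2]*19),h,a,r)
plan([g(595,-52,190,92,30),g(600,-52,190,92,62),g(617,82,190,92,30),g(617,82,190,92,22,80),g(617,82,185,92,10,130),g(617,82,185,92,5,175)],True)
E
```

```text
[594.95006168 -36.11865829  20.89123653] [-179.44497105  -60.07683947   91.59417241] 59.01008665661762 64.86947894096375
0.97 2782 ((297.6956481933594, 372.36669921875), (128.1421356201172, 131.41781616210938), 0.08677111566066742) ((299.14080810546875, 372.763671875), 66.8119125366211)
0.85 2480 ((618.51123046875, 106.23147583007812), (125.39164733886719, 129.1409454345703), 89.15604400634766) ((618.5468139648438, 106.62106323242188), 66.71652221679688)
0.65 2679 ((454.77789306640625, 470.0726318359375), (132.83106994628906, 124.23621368408203), 88.91655731201172) ((455.1858215332031, 469.89129638671875), 67.14976501464844)
dp [0.693, -0.006, -0.396] ang [-0.001, 0.0, -0.001] 
--
dp [-0.051, 0.025, -0.015] ang [0.0, -0.178, 0.0] 
--
dp [0.639, 0.108, 0.299] ang [0.0, 0.178, 0.0] 
--
dp [0.013, 0.0, -0.001] ang [0.031, 0.037, 0.444] 
--
dp [-0.0, 0.003, 0.007] ang [0.066, -0.018, 0.276] 
--
dp [-0.006, -0.006, 0.0] ang [0.013, -0.025, 0.25] 
--
```

```bash
python3 - <<'E'
from mv import *
json.dump(dict(p=[594.95,-36.12,20.89],R=Ro.from_euler('xyz',[-179.445,-60.077,91.594],degrees=True).as_matrix().tolist()),open(F,'w'))
g=lambda x,y,z,h,a,r=0:(*(np.array([x,y,z])+R(h,a,r)[:,2]*19),h,a,r)
plan([g(595,-52,190,92,30),g(600,-52,190,92,72),g(617,84,190,92,30),g(617,84,190,92,22,80),g(617,84,185,92,10,130),g(617,84,185,92,5,175)],True)
E
```

```text
dp [0.693, -0.006, -0.396] ang [-0.001, 0.0, -0.001] 
--
dp [-0.064, 0.025, -0.025] ang [0.0, -0.234, 0.0] 
--
dp [0.707, 0.108, 0.184] ang [0.0, 0.234, 0.0] 
--
dp [0.013, 0.0, -0.0] ang [0.031, 0.037, 0.444] 
--
dp [-0.0, 0.003, 0.007] ang [0.066, -0.018, 0.276] 
--
dp [-0.005, -0.006, -0.0] ang [0.013, -0.025, 0.25] 
--
```

Call:
step_arm --targets '[{"dp": [0.05, 0, -0.03], "angular": [0, 0, 0], "fingers": 1}, {"dp": [0.15, 0, -0.08], "angular": [0, 0, 0], "fingers": 1}, {"dp": [0.25, -0.002, -0.14], "angular": [0, 0, 0], "fingers": 1}, {"dp": [0.35, -0.003, -0.2], "angular": [0, 0, 0], "fingers": 1}, {"dp": [0.45, -0.004, -0.26], "angular": [0, 0, 0], "fingers": 1}, {"dp": [0.57, -0.005, -0.33], "angular": [0, 0, 0], "fingers": 1}, {"dp": [0.693, -0.006, -0.396], "angular": [0, 0, 0], "fingers": 1}, {"dp": [0.693, -0.006, -0.396], "angular": [0, 0, 0], "fingers": 1}]'

```text
time: 30.75
tool_pos: [595.3, -35.8, 182.7]
tcp_rot: [-179.8, -59.9, 91.9]
ft_force: [-0.4, -0.7, -2.0]
finger_gap: 59.4
grip_force: 64.6
```

Call:
step_arm --targets '[{"dp": [-0.064, 0.025, -0.025], "angular": [0, -0.234, 0], "fingers": 1}, {"dp": [-0.064, 0.025, -0.025], "angular": [0, -0.234, 0], "fingers": 1}, {"dp": [-0.064, 0.025, -0.025], "angular": [0, -0.234, 0], "fingers": 1}, {"dp": [-0.064, 0.025, -0.025], "angular": [0, -0.234, 0], "fingers": 1}, {"dp": [-0.064, 0.025, -0.025], "angular": [0, -0.234, 0], "fingers": 1}, {"dp": [-0.064, 0.025, -0.025], "angular": [0, -0.234, 0], "fingers": 1}, {"dp": [-0.064, 0.025, -0.025], "angular": [0, -0.234, 0], "fingers": 1}, {"dp": [-0.064, 0.025, -0.025], "angular": [0, -0.234, 0], "fingers": 1}]'

```text
time: 31.75
tool_pos: [599.0, -46.7, 169.9]
tcp_rot: [-179.5, -18.1, 91.8]
ft_force: [0.2, 0.2, -2.7]
finger_gap: 59.6
grip_force: 65.5
```

Call:
step_arm --targets '[{"dp": [0.09, 0.014, 0.02], "angular": [0, 0.03, 0], "fingers": 1}, {"dp": [0.18, 0.028, 0.04], "angular": [0, 0.06, 0], "fingers": 1}, {"dp": [0.3, 0.045, 0.07], "angular": [0, 0.1, 0], "fingers": 1}, {"dp": [0.42, 0.06, 0.1], "angular": [0, 0.14, 0], "fingers": 1}, {"dp": [0.54, 0.08, 0.13], "angular": [0, 0.18, 0], "fingers": 1}, {"dp": [0.64, 0.1, 0.16], "angular": [0, 0.21, 0], "fingers": 1}, {"dp": [0.707, 0.108, 0.184], "angular": [0, 0.234, 0], "fingers": 1}, {"dp": [0.707, 0.108, 0.184], "angular": [0, 0.234, 0], "fingers": 1}]'

```text
time: 32.75
tool_pos: [615.0, 100.5, 177.4]
tcp_rot: [-178.8, -60.2, 91.0]
ft_force: [-0.6, -0.4, -1.9]
finger_gap: 59.6
grip_force: 65.5
```

```bash
python3 - <<'E'
from mv import *
from h import *
s=log();print(s['tool_pos'],s['tcp_rot'],s['finger_gap'],load()[0])
b=snapshot('top');a=snapshot('scene')
cv2.imwrite('pics/pour0.png',cv2.resize(np.hstack([a[120:280,240:400],b[90:250,230:390]]),None,fx=2.4,fy=2.4))
E
```

```text
[614.97365732 100.45117123 177.41102672] [-178.82329444  -60.17305556   91.02685756] 59.626166406548634 [616.36618447 102.99392398 183.22169132]
```

View pics/pour0.png

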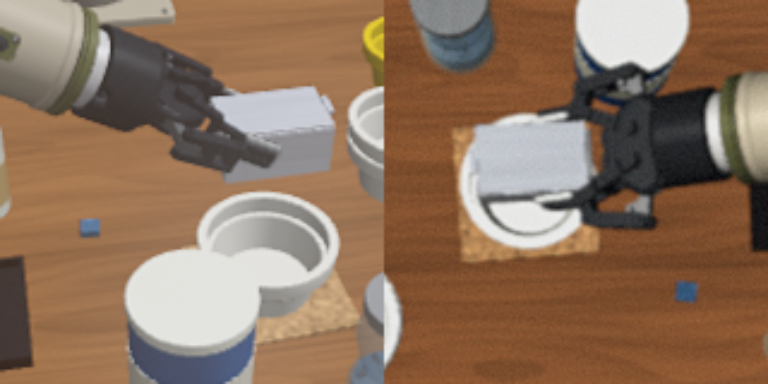

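Call:
step_arm --targets '[{"dp": [0.002, 0, 0], "angular": [0.004, 0.005, 0.056], "fingers": 1}, {"dp": [0.003, 0, 0], "angular": [0.008, 0.009, 0.111], "fingers": 1}, {"dp": [0.005, 0, 0], "angular": [0.012, 0.014, 0.167], "fingers": 1}, {"dp": [0.007, 0, 0], "angular": [0.016, 0.019, 0.222], "fingers": 1}, {"dp": [0.008, 0, 0], "angular": [0.02, 0.023, 0.278], "fingers": 1}, {"dp": [0.01, 0, 0], "angular": [0.024, 0.028, 0.333], "fingers": 1}, {"dp": [0.012, 0, 0], "angular": [0.028, 0.033, 0.389], "fingers": 1}, {"dp": [0.013, 0, 0], "angular": [0.031, 0.037, 0.444], "fingers": 1}]'

```text
time: 33.85
tool_pos: [616.5, 101.3, 182.9]
tcp_rot: [-112.3, -8.7, 5.7]
ft_force: [0.2, 0.1, -2.5]
finger_gap: 59.2
grip_force: 65.7
```

Call:
step_arm --targets '[{"dp": [0, 0.001, 0.001], "angular": [0.013, -0.004, 0.055], "fingers": 1}, {"dp": [0, 0.001, 0.003], "angular": [0.026, -0.008, 0.11], "fingers": 1}, {"dp": [0, 0.002, 0.004], "angular": [0.04, -0.012, 0.165], "fingers": 1}, {"dp": [0, 0.002, 0.005], "angular": [0.053, -0.015, 0.22], "fingers": 1}, {"dp": [0, 0.003, 0.007], "angular": [0.066, -0.018, 0.276], "fingers": 1}, {"dp": [0, 0.003, 0.007], "angular": [0.066, -0.018, 0.276], "fingers": 1}, {"dp": [0, 0.003, 0.007], "angular": [0.066, -0.018, 0.276], "fingers": 1}, {"dp": [0, 0.003, 0.007], "angular": [0.066, -0.018, 0.276], "fingers": 1}]'

```text
time: 34.85
tool_pos: [616.2, 103.0, 181.7]
tcp_rot: [-103.1, 39.3, -6.1]
ft_force: [0.2, 0.0, -2.7]
finger_gap: 59.2
grip_force: 65.7
```

Call:
step_arm --targets '[{"dp": [-0.001, -0.001, 0], "angular": [0.003, -0.005, 0.05], "fingers": 1}, {"dp": [-0.002, -0.002, 0], "angular": [0.005, -0.01, 0.1], "fingers": 1}, {"dp": [-0.003, -0.004, 0], "angular": [0.008, -0.015, 0.15], "fingers": 1}, {"dp": [-0.004, -0.005, 0], "angular": [0.01, -0.02, 0.2], "fingers": 1}, {"dp": [-0.005, -0.006, 0], "angular": [0.013, -0.025, 0.25], "fingers": 1}, {"dp": [-0.005, -0.006, 0], "angular": [0.013, -0.025, 0.25], "fingers": 1}, {"dp": [-0.005, -0.006, 0], "angular": [0.013, -0.025, 0.25], "fingers": 1}, {"dp": [-0.005, -0.006, 0], "angular": [0.013, -0.025, 0.25], "fingers": 1}]'

```text
time: 35.85
tool_pos: [616.0, 103.4, 182.8]
tcp_rot: [-136.3, 83.0, -43.9]
ft_force: [-0.4, 0.1, -1.3]
finger_gap: 59.4
grip_force: 65.8
```

```bash
python3 - <<'E'
from mv import *
from h import *
s=log();print(s['time'],s['tool_pos'],s['tcp_rot'],s['finger_gap'],load()[0],s['joint_pos'],s['ft_force'])
b=snapshot('top');a=snapshot('scene')
cv2.imwrite('pics/pour1.png',cv2.resize(np.hstack([a[120:280,240:400],b[90:250,230:390]]),None,fx=2.4,fy=2.4))
E
```

```text
35.85 [616.00850071 103.44816449 182.7829934 ] [-136.31855156   82.98759573  -43.9128536 ] 59.356266322083854 [616.36618447 102.99392398 183.22169132] [-26.71252543  44.66171088  80.03213707  68.32216957 110.21799988
 135.2340005 ] [-0.43138771  0.0717033  -1.29922682]
```

View pics/pour1.png

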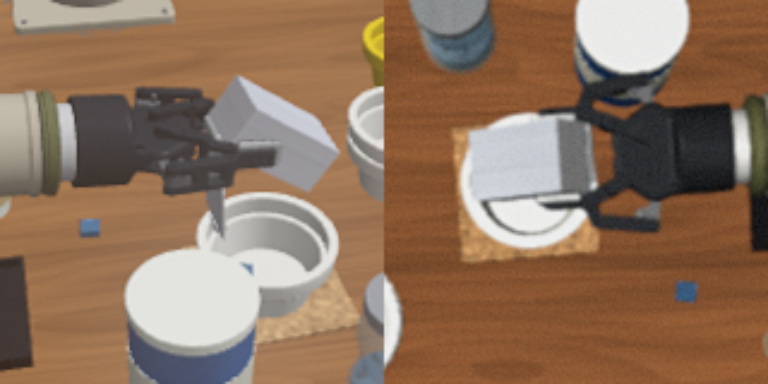

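Tin inverted over the tub, lid hanging open at (215,210); a blue tile shows in the tub at (247,268). Next: one small shake, then back upright.

```bash
python3 - <<'E'
from mv import *
g=lambda x,y,z,h,a,r=0:(*(np.array([x,y,z])+R(h,a,r)[:,2]*19),h,a,r)
plan([[g(617,84,190,92,-8,180),g(617,84,185,92,8,172)],g(617,84,188,92,15,100),g(617,84,190,92,30,15),g(610,-52,190,92,30)],True)
E
```

```text
dp [-0.047, -0.004, -0.005] ang [0.004, -0.072, 0.028] 
dp [0.004, 0.001, -0.001] ang [-0.002, 0.016, -0.017] 
--
dp [-0.003, -0.001, -0.002] ang [-0.029, 0.03, -0.399] 
--
dp [0.003, 0.015, -0.006] ang [-0.078, -0.049, -0.469] 
--
dp [-0.344, 0.031, -0.587] ang [0.0, 0.0, -0.084] 
--
```

Call:
step_arm --targets '[{"dp": [-0.047, -0.004, -0.005], "angular": [0.004, -0.072, 0.028], "fingers": 1}, {"dp": [-0.047, -0.004, -0.005], "angular": [0.004, -0.072, 0.028], "fingers": 1}, {"dp": [-0.047, -0.004, -0.005], "angular": [0.004, -0.072, 0.028], "fingers": 1}, {"dp": [0.004, 0.001, -0.001], "angular": [-0.002, 0.016, -0.017], "fingers": 1}, {"dp": [0.004, 0.001, -0.001], "angular": [-0.002, 0.016, -0.017], "fingers": 1}, {"dp": [-0.047, -0.004, -0.005], "angular": [0.004, -0.072, 0.028], "fingers": 1}, {"dp": [0.004, 0.001, -0.001], "angular": [-0.002, 0.016, -0.017], "fingers": 1}, {"dp": [0.004, 0.001, -0.001], "angular": [-0.002, 0.016, -0.017], "fingers": 1}]'

```text
time: 36.95
tool_pos: [616.7, 102.8, 182.5]
tcp_rot: [-135.8, 78.6, -43.1]
ft_force: [0.2, -0.7, -0.9]
finger_gap: 59.5
grip_force: 65.7
```

```bash
python3 - <<'E'
from h import *
a=snapshot('scene');b=snapshot('top')
cv2.imwrite('pics/pour2.png',cv2.resize(np.hstack([a[140:260,300:420],b[110:230,230:350]]),None,fx=3.2,fy=3.2))
E
```

Call:
step_arm --targets '[{"dp": [0, 0, 0], "angular": [-0.004, 0.004, -0.05], "fingers": 1}, {"dp": [0, 0, 0], "angular": [-0.007, 0.008, -0.1], "fingers": 1}, {"dp": [-0.001, 0, -0.001], "angular": [-0.011, 0.011, -0.15], "fingers": 1}, {"dp": [-0.001, 0, -0.001], "angular": [-0.015, 0.015, -0.2], "fingers": 1}, {"dp": [-0.002, 0, -0.001], "angular": [-0.018, 0.019, -0.25], "fingers": 1}, {"dp": [-0.002, -0.001, -0.002], "angular": [-0.022, 0.023, -0.3], "fingers": 1}, {"dp": [-0.003, -0.001, -0.002], "angular": [-0.026, 0.026, -0.35], "fingers": 1}, {"dp": [-0.003, -0.001, -0.002], "angular": [-0.029, 0.03, -0.399], "fingers": 1}]'

```text
time: 38.05
tool_pos: [616.3, 102.8, 184.4]
tcp_rot: [-105.2, 9.6, -0.4]
ft_force: [-0.5, -0.2, -2.6]
finger_gap: 59.2
grip_force: 65.8
```

Call:
step_arm --targets '[{"dp": [0, 0.002, -0.001], "angular": [-0.01, -0.006, -0.058], "fingers": 1}, {"dp": [0.001, 0.004, -0.002], "angular": [-0.02, -0.012, -0.117], "fingers": 1}, {"dp": [0.001, 0.006, -0.002], "angular": [-0.029, -0.018, -0.176], "fingers": 1}, {"dp": [0.002, 0.008, -0.003], "angular": [-0.039, -0.024, -0.234], "fingers": 1}, {"dp": [0.002, 0.01, -0.004], "angular": [-0.049, -0.03, -0.293], "fingers": 1}, {"dp": [0.002, 0.012, -0.005], "angular": [-0.058, -0.037, -0.352], "fingers": 1}, {"dp": [0.003, 0.014, -0.005], "angular": [-0.068, -0.043, -0.41], "fingers": 1}, {"dp": [0.003, 0.015, -0.006], "angular": [-0.078, -0.049, -0.469], "fingers": 1}]'

```text
time: 39.05
tool_pos: [616.4, 101.0, 181.8]
tcp_rot: [-155.8, -56.7, 63.9]
ft_force: [-0.1, 0.5, -2.1]
finger_gap: 59.0
grip_force: 65.8
```

Call:
step_arm --targets '[{"dp": [-0.03, 0.004, -0.07], "angular": [0, 0, -0.03], "fingers": 1}, {"dp": [-0.08, 0.008, -0.14], "angular": [0, 0, -0.06], "fingers": 1}, {"dp": [-0.13, 0.012, -0.22], "angular": [0, 0, -0.084], "fingers": 1}, {"dp": [-0.18, 0.016, -0.31], "angular": [0, 0, -0.084], "fingers": 1}, {"dp": [-0.24, 0.02, -0.41], "angular": [0, 0, -0.084], "fingers": 1}, {"dp": [-0.29, 0.026, -0.5], "angular": [0, 0, -0.084], "fingers": 1}, {"dp": [-0.33, 0.03, -0.56], "angular": [0, 0, -0.084], "fingers": 1}, {"dp": [-0.344, 0.031, -0.587], "angular": [0, 0, -0.084], "fingers": 1}]'

```text
time: 40.05
tool_pos: [608.9, -36.2, 179.4]
tcp_rot: [-179.1, -60.0, 91.2]
ft_force: [-0.2, 0.0, -1.7]
finger_gap: 59.3
grip_force: 65.7
```

```bash
python3 - <<'E'
from h import *
from mv import *
s=sync();print(s['time'],s['tool_pos'],s['tcp_rot'],s['finger_gap'])
a=snapshot('scene');b=snapshot('top')
print(blobs('top',b))
c=cv2.imread('pics/pour2.png')
n=cv2.resize(np.hstack([a[140:260,240:360],b[110:230,230:350]]),None,fx=2.4,fy=2.4)
c=cv2.resize(c,(n.shape[1],n.shape[0]))
cv2.imwrite('pics/pour3.png',np.vstack([c,n]))
E
```

```text
40.05 [608.93037055 -36.19812074 179.37971551] [-179.1077149   -59.96753123   91.23127293] 59.272352565904896
[(array([493. , 106.4]), np.int32(32), array([ 766.3, -405.9])), (array([322.6, 119.8]), np.int32(52), array([738. ,  22.6])), (array([322.4, 129.6]), np.int32(38), array([713.3,  23.8])), (array([298.4, 157.8]), np.int32(81), array([643.8,  84.3])), (array([298.4, 171.6]), np.int32(38), array([609.5,  84.7])), (array([355.5, 211. ]), np.int32(44), array([510.4, -52.4])), (array([428.7, 286.5]), np.int32(14), array([ 325.1, -223.8])), (array([434.5, 286.2]), np.int32(13), array([ 325.6, -237.7])), (array([440.6, 285.9]), np.int32(11), array([ 325.8, -252.7])), (array([435.5, 292.5]), np.int32(16), array([ 310.5, -239.6])), (array([441.5, 292.3]), np.int32(14), array([ 310.7, -254.1])), (array([429.5, 293. ]), np.int32(12), array([ 309.7, -225. ]))]
```

View pics/pour3.png

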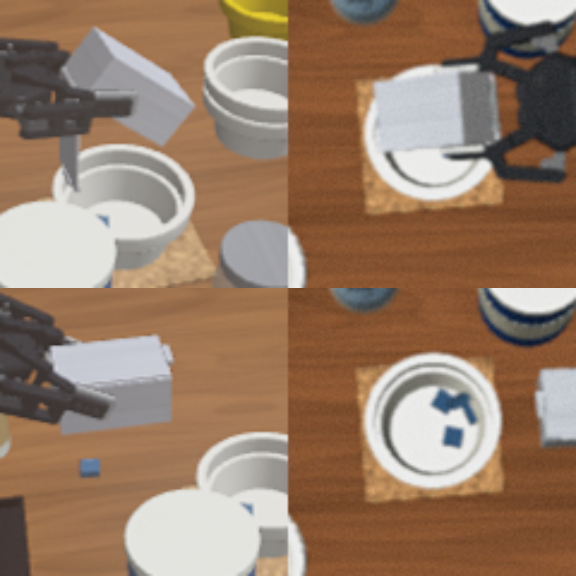

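```bash
python3 - <<'E'
from h import *
b=snapshot('top')
cv2.imwrite('pics/tiles.png',cv2.resize(b[145:190,275:320],None,fx=11,fy=11,interpolation=cv2.INTER_CUBIC))
E
```

```text
(no output)
```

View pics/tiles.png

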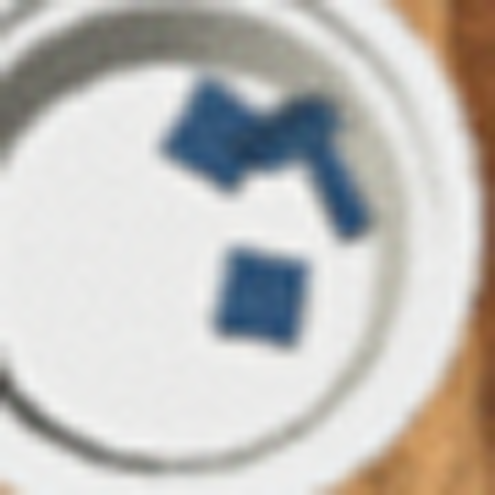

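Four tiles are visible in the tub: two flat, one leaning, one on edge. Next I stand the tin down.

```bash
python3 - <<'E'
from mv import *
plan([(600,-36.2,21.5,92,30),(600,-145,130,92,35),(540,-130,220,92,80)])
E
```

```text
dp [-0.683, -0.038, 0.397] ang [-0.001, 0.0, -0.002] 
--
dp [0.198, -0.02, -0.743] ang [0.0, -0.028, 0.0] 
--
dp [0.417, -0.298, -0.188] ang [0.0, -0.25, 0.0] 
--
```

Call:
step_arm --targets '[{"dp": [-0.14, -0.01, 0.08], "angular": [0, 0, 0], "fingers": 1}, {"dp": [-0.28, -0.02, 0.16], "angular": [0, 0, 0], "fingers": 1}, {"dp": [-0.42, -0.03, 0.24], "angular": [0, 0, 0], "fingers": 1}, {"dp": [-0.53, -0.035, 0.305], "angular": [0, 0, 0], "fingers": 1}, {"dp": [-0.6, -0.038, 0.348], "angular": [0, 0, 0], "fingers": 1}, {"dp": [-0.65, -0.038, 0.377], "angular": [0, 0, 0], "fingers": 1}, {"dp": [-0.675, -0.038, 0.392], "angular": [0, 0, 0], "fingers": 1}, {"dp": [-0.683, -0.038, 0.397], "angular": [0, 0, 0], "fingers": 1}]'

```text
time: 41.2
tool_pos: [600.5, -35.1, 22.0]
tcp_rot: [-179.2, -59.9, 91.4]
ft_force: [0.4, -0.4, -1.2]
finger_gap: 59.3
grip_force: 65.8
```

Call:
step_arm --targets '[{"dp": [0, 0, 0], "angular": [0, 0, 0], "fingers": 1}, {"dp": [0, 0, 0], "angular": [0, 0, 0], "fingers": 0.2}, {"dp": [0, 0, 0], "angular": [0, 0, 0], "fingers": 0}, {"dp": [0, 0, 0], "angular": [0, 0, 0], "fingers": 0}, {"dp": [0.03, 0, -0.12], "angular": [0, 0, 0], "fingers": 0}, {"dp": [0.07, 0, -0.3], "angular": [0, -0.01, 0], "fingers": 0}, {"dp": [0.13, -0.01, -0.5], "angular": [0, -0.02, 0], "fingers": 0}, {"dp": [0.198, -0.02, -0.743], "angular": [0, -0.028, 0], "fingers": 0}]'

```text
time: 42.2
tool_pos: [601.1, -146.7, 133.8]
tcp_rot: [-179.4, -54.7, 91.6]
ft_force: [1.2, -0.9, 0.5]
finger_gap: 85.3
grip_force: 0.0
```

Call:
step_arm --targets '[{"dp": [0.417, -0.298, -0.188], "angular": [0, -0.25, 0], "fingers": 0}, {"dp": [0.417, -0.298, -0.188], "angular": [0, -0.25, 0], "fingers": 0}, {"dp": [0.417, -0.298, -0.188], "angular": [0, -0.25, 0], "fingers": 0}, {"dp": [0.417, -0.298, -0.188], "angular": [0, -0.25, 0], "fingers": 0}, {"dp": [0.417, -0.298, -0.188], "angular": [0, -0.25, 0], "fingers": 0}, {"dp": [0.417, -0.298, -0.188], "angular": [0, -0.25, 0], "fingers": 0}, {"dp": [0.417, -0.298, -0.188], "angular": [0, -0.25, 0], "fingers": 0}, {"dp": [0.417, -0.298, -0.188], "angular": [0, -0.25, 0], "fingers": 0}]'

```text
time: 43.2
tool_pos: [541.1, -130.1, 220.4]
tcp_rot: [-179.5, -10.0, 91.9]
ft_force: [-0.1, -0.2, 0.4]
finger_gap: 85.6
grip_force: 0.0
```

```bash
python3 - <<'E'
from h import *
from mv import *
s=sync();print(s['time'],s['tool_pos'],s['tcp_rot'])
a=snapshot('scene');b=snapshot('top')
cv2.imwrite('pics/s2.png',a);cv2.imwrite('pics/t2.png',b)
print([x for x in blobs('top',b) if 350<x[2][0]<700])
h=cv2.cvtColor(b,cv2.COLOR_BGR2HSV);m=cv2.inRange(h,(100,110,50),(125,255,255))[200:225,340:372]
c=max(cv2.findContours(m,0,1)[0],key=cv2.contourArea)
print(cv2.minAreaRect(np.array([onz('top',p[0]+[340,200],8)[:2] for p in c],np.float32)))
for r in masks_of('top','fliptin')[:2]:
        m=r['pixels'].astype(np.uint8); cs=max(cv2.findContours(m,0,1)[0],key=cv2.contourArea)
        P=np.array([onz('top',p[0],45)[:2] for p in cs],np.float32)
        print(round(r['conf'],2),m.sum(),cv2.minAreaRect(P))
cv2.imwrite('pics/st.png',np.vstack([cv2.resize(np.hstack([a[150:270,230:390]]),None,fx=4,fy=2.4)[:290],cv2.resize(b[100:260,250:410],(640,300))]))
E
```

```text
43.2 [ 541.05156007 -130.07801904  220.37404386] [-179.51636859  -10.00478964   91.856831  ]
[(array([298.4, 157.8]), np.int32(79), array([643.8,  84.3])), (array([298.4, 171.6]), np.int32(38), array([609.5,  84.7])), (array([355.4, 211.1]), np.int32(43), array([510.2, -52.2]))]
((510.17254638671875, -52.330955505371094), (14.821032524108887, 16.356103897094727), 77.0483169555664)
0.79 1128 ((615.8629760742188, -17.360248565673828), (65.65082550048828, 102.29196166992188), 1.7576282024383545)
```

View pics/st.png

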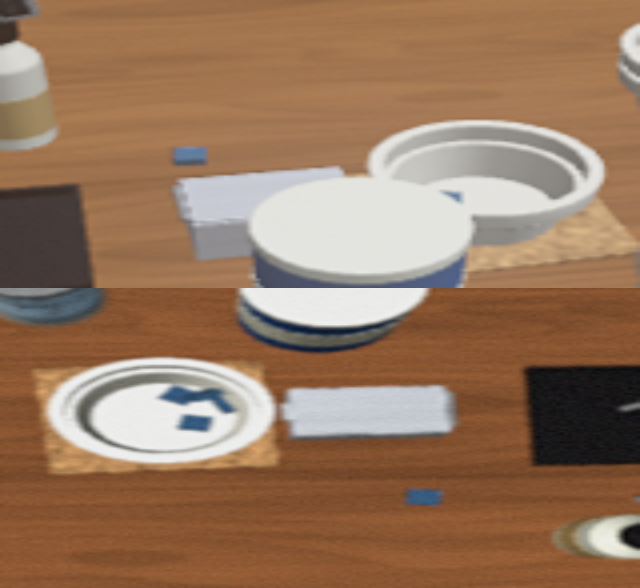

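Tin is upright and lid shut (top crop (370,410)); it was nudged about 2 cm toward the tub, not touching. The stray is at (510,-52). Next I fetch it.

```bash
python3 - <<'E'
from mv import *
plan([(510.3,-52.3,90,90,90),(510.3,-52.3,2,90,90),(510.3,-52.3,150,90,90),(595,95,150,90,90)])
E
```

```text
dp [0.274, -0.135, 0.712] ang [-0.004, -0.056, 0.011] 
--
dp [0.001, -0.001, 0.439] ang [0.0, 0.0, -0.001] 
--
dp [-0.001, 0.001, -0.74] ang [0.0, 0.0, 0.0] 
--
dp [0.736, 0.425, -0.0] ang [0.0, 0.0, 0.0] 
--
```

Call:
step_arm --targets '[{"dp": [0.274, -0.135, 0.712], "angular": [-0.004, -0.056, 0.011], "fingers": 0}, {"dp": [0.274, -0.135, 0.712], "angular": [-0.004, -0.056, 0.011], "fingers": 0}, {"dp": [0.274, -0.135, 0.712], "angular": [-0.004, -0.056, 0.011], "fingers": 0}, {"dp": [0.274, -0.135, 0.712], "angular": [-0.004, -0.056, 0.011], "fingers": 0.5}, {"dp": [0.274, -0.135, 0.712], "angular": [-0.004, -0.056, 0.011], "fingers": 0.5}, {"dp": [0.274, -0.135, 0.712], "angular": [-0.004, -0.056, 0.011], "fingers": 0.5}, {"dp": [0.274, -0.135, 0.712], "angular": [-0.004, -0.056, 0.011], "fingers": 0.5}, {"dp": [0.274, -0.135, 0.712], "angular": [-0.004, -0.056, 0.011], "fingers": 0.5}]'

```text
time: 44.35
tool_pos: [511.0, -51.9, 90.7]
tcp_rot: [179.8, 0.2, 90.0]
ft_force: [0.6, 0.2, 0.4]
finger_gap: 42.9
grip_force: 0.0
```

Call:
step_arm --targets '[{"dp": [0, 0, 0.15], "angular": [0, 0, 0], "fingers": 0.5}, {"dp": [0, 0, 0.3], "angular": [0, 0, 0], "fingers": 0.5}, {"dp": [0, 0, 0.4], "angular": [0, 0, 0], "fingers": 0.5}, {"dp": [0, 0, 0.43], "angular": [0, 0, 0], "fingers": 0.5}, {"dp": [0, 0, 0.439], "angular": [0, 0, 0], "fingers": 0.5}, {"dp": [0, 0, 0.439], "angular": [0, 0, 0], "fingers": 1}, {"dp": [0, 0, 0.439], "angular": [0, 0, 0], "fingers": 1}, {"dp": [0, 0, 0.439], "angular": [0, 0, 0], "fingers": 1}]' --newtons 30

```text
time: 45.35
tool_pos: [511.8, -51.9, 3.4]
tcp_rot: [179.8, 0.2, 90.0]
ft_force: [-0.5, 0.1, 6.1]
finger_gap: 18.7
grip_force: 30.1
```

Call:
step_arm --targets '[{"dp": [0, 0, 0], "angular": [0, 0, 0], "fingers": 1}, {"dp": [0, 0, 0], "angular": [0, 0, 0], "fingers": 1}, {"dp": [0, 0, -0.1], "angular": [0, 0, 0], "fingers": 1}, {"dp": [0, 0, -0.25], "angular": [0, 0, 0], "fingers": 1}, {"dp": [0, 0, -0.4], "angular": [0, 0, 0], "fingers": 1}, {"dp": [0, 0, -0.6], "angular": [0, 0, 0], "fingers": 1}, {"dp": [0, 0, -0.74], "angular": [0, 0, 0], "fingers": 1}, {"dp": [0, 0, -0.74], "angular": [0, 0, 0], "fingers": 1}]'

```text
time: 46.35
tool_pos: [512.4, -51.6, 153.3]
tcp_rot: [179.6, 0.2, 90.0]
ft_force: [0.3, -0.0, 0.5]
finger_gap: 18.3
grip_force: 29.5
```

Call:
step_arm --targets '[{"dp": [0.1, 0.06, 0], "angular": [0, 0, 0], "fingers": 1}, {"dp": [0.25, 0.14, 0], "angular": [0, 0, 0], "fingers": 1}, {"dp": [0.42, 0.23, 0], "angular": [0, 0, 0], "fingers": 1}, {"dp": [0.58, 0.32, 0], "angular": [0, 0, 0], "fingers": 1}, {"dp": [0.73, 0.4, 0], "angular": [0, 0, 0], "fingers": 1}, {"dp": [0.833, 0.463, 0], "angular": [0, 0, 0], "fingers": 1}, {"dp": [0.833, 0.463, 0], "angular": [0, 0, 0], "fingers": 1}, {"dp": [0.833, 0.463, 0], "angular": [0, 0, 0], "fingers": 1}]'

```text
time: 47.35
tool_pos: [602.0, 114.9, 148.7]
tcp_rot: [180.0, 0.2, 90.0]
ft_force: [0.3, -0.4, -0.2]
finger_gap: 18.4
grip_force: 29.5
```

Call:
step_arm --targets '[{"dp": [0, 0, 0.2], "angular": [0, 0, 0], "fingers": 1}, {"dp": [0, 0, 0.4], "angular": [0, 0, 0], "fingers": 1}, {"dp": [0, 0, 0.5], "angular": [0, 0, 0], "fingers": 1}, {"dp": [0, 0, 0.53], "angular": [0, 0, 0], "fingers": 1}, {"dp": [0, 0, 0.53], "angular": [0, 0, 0], "fingers": 0.55}, {"dp": [0, 0, 0.53], "angular": [0, 0, 0], "fingers": 0.55}, {"dp": [0, 0, 0.53], "angular": [0, 0, 0], "fingers": 0.55}, {"dp": [0, 0, 0.1], "angular": [0, 0, 0], "fingers": 0.55}]'

```text
time: 48.35
tool_pos: [598.6, 114.8, 101.5]
tcp_rot: [-179.5, 0.2, 90.0]
ft_force: [0.9, 0.6, -0.6]
finger_gap: 38.1
grip_force: 0.0
```

Call:
step_arm --targets '[{"dp": [-0.5, -0.7, -0.6], "angular": [0, 0, 0], "fingers": 0}, {"dp": [-0.5, -0.7, -0.6], "angular": [0, 0, 0], "fingers": 0}, {"dp": [-0.5, -0.7, -0.6], "angular": [0, 0, 0], "fingers": 0}, {"dp": [-0.5, -0.7, -0.6], "angular": [0, 0, 0], "fingers": 0}, {"dp": [-0.5, -0.7, -0.6], "angular": [0, 0, 0], "fingers": 0}, {"dp": [-0.5, -0.7, -0.6], "angular": [0, 0, 0], "fingers": 0}, {"dp": [-0.5, -0.7, -0.6], "angular": [0, 0, 0], "fingers": 0}, {"dp": [-0.5, -0.7, -0.6], "angular": [0, 0, 0], "fingers": 0}]'

```text
time: 49.35
tool_pos: [462.7, 16.0, 225.5]
tcp_rot: [180.0, 0.2, 90.1]
ft_force: [0.1, 0.0, -0.1]
finger_gap: 85.2
grip_force: 0.0
```

```bash
python3 - <<'E'
from h import *
from mv import *
s=sync();print(s['time'],s['tool_pos'],s['tcp_rot'],s['joint_pos'])
a=snapshot('scene');b=snapshot('top')
print([x for x in blobs('top',b)])
np.set_printoptions(precision=1,suppress=True)
for c in('scene','top'):
    for n in ('stray1',):
        for r in pinpoint(c,n)[:5]: print(n,c,round(r['conf'],2),onz(c,r['at'],4)[:2])
    for r in masks_of(c,'bottle1')[:3]:
        m=r['pixels'];ys,xs=np.nonzero(m);print('bottle',c,round(r['conf'],2),m.sum(),xs.min(),xs.max(),ys.min(),ys.max())
    for r in pinpoint(c,'bottle1')[:3]: print(c,'b',round(r['conf'],2),r['at'],onz(c,r['at'],0)[:2])
# diff with the start picture: other things moved?
t=cv2.hconcat([b[130:260,250:420],b[200:330,380:550]])
cv2.imwrite('pics/chk.png',cv2.resize(t,None,fx=2.3,fy=2.3))
E
```

```text
49.35 [462.7427211   15.99036875 225.48069655] [1.79978279e+02 1.54614774e-01 9.00758038e+01] [ -4.24866098 -14.12915928 106.63689389  -0.15268688  87.45895695
  -4.31776904]
[(array([493.1, 106.5]), np.int32(33), array([ 766.1, -406. ])), (array([325.9, 120.3]), np.int32(67), array([736.6,  14.4])), (array([320.4, 129.2]), np.int32(34), array([714.5,  28.7])), (array([336.5, 130.9]), np.int32(8), array([709.6, -11.1])), (array([298.6, 157.9]), np.int32(78), array([643.6,  83.8])), (array([298.4, 171.6]), np.int32(37), array([609.6,  84.9])), (array([286.5, 175.3]), np.int32(38), array([600.9, 114. ])), (array([434.5, 286.2]), np.int32(13), array([ 325.6, -237.7])), (array([440.5, 286. ]), np.int32(12), array([ 325.6, -252.4])), (array([435.5, 292.5]), np.int32(16), array([ 310.5, -239.6])), (array([441.5, 292.3]), np.int32(14), array([ 310.7, -254.1])), (array([430.3, 293.1]), np.int32(7), array([ 309.3, -226.9]))]
stray1 scene 0.62 [595.9 111.2]
stray1 scene 0.56 [ 456.5 -151.8]
bottle scene 0.87 1112 219 244 153 212
bottle scene 0.64 1236 151 182 157 217
bottle scene 0.59 68 348 357 226 233
scene b 0.89 [233.1, 207.4] [ 460.9 -158.6]
scene b 0.55 [172.9, 210.8] [ 449.2 -306.3]
stray1 top 0.63 [605.5 118.5]
bottle top 0.69 775 451 492 223 245
top b 0.82 [458.8, 237.0] [ 442.2 -305.7]
top b 0.6 [430.3, 291.5] [ 312.2 -229.4]
top b 0.28 [331.6, 112.2] [759.2  -0.8]
```

View pics/chk.png

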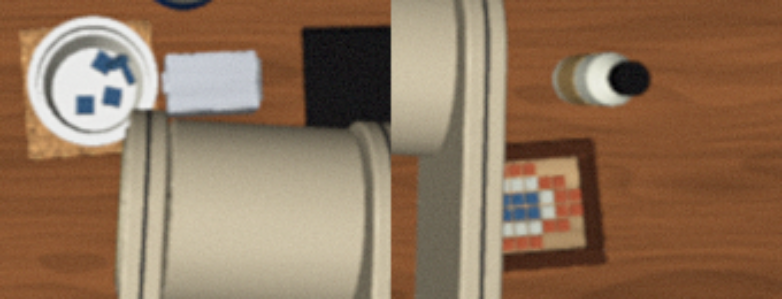

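Five tiles now lie in the tub: (105,62), (125,68), (113,96), (85,104) and one leaning. The tin is upright. Next: the bottles and their reach.

```bash
python3 - <<'E'
from h import *
from kin import *
from bench import camera_params
c=camera_params('top');print('cam',-np.array(c['R']).T@np.array(c['t']))
b=cv2.imread('pics/top0.png');g=cv2.cvtColor(b,cv2.COLOR_BGR2GRAY)
for x0 in (395,462):
    m=(g[220:246,x0:x0+32]<45).astype(np.uint8);n,l,st,ce=cv2.connectedComponentsWithStats(m);i=1+st[1:,4].argmax()
    print('cap',st[i],onz('top',ce[i]+[x0,220],149))
for (x,y,n) in ((455,-160,'b1'),(443,-308,'b2')):
    for h in(-90,-75,-60,-45,0,45,90):
        for a in(5,15): 
            o=[best(x,y,70,h,a,r) for r in(0,180)]
            print(n,h,a,[None if q is None else q.round() for q in o])
for G in ((560,-100,260),):
    for h in(-90,-45,0,45,90):
        print('flip',h,[ (a,r,q.round()) for a in(-15,-5,5) for r in(0,180) if (q:=best(*G,h,a,r)) is not None])
E
```

```text
cam [ 447.7   84.1 1088.3]
cap [ 11   5  15  14 170] [ 455.6 -155.2  149. ]
cap [ 13   7  17  14 199] [ 449.1 -305.1  149. ]
b1 -90 5 [array([  16.,   41.,  107.,  -74.,   94., -121.]), array([ 16.,  41., 107., -74.,  94.,  59.])]
b1 -90 15 [array([  15.,   31.,  111.,  -69.,   87., -127.]), array([ 15.,  31., 111., -69.,  87.,  53.])]
b1 -75 5 [None, None]
b1 -75 15 [None, None]
b1 -60 5 [None, None]
b1 -60 15 [None, None]
b1 -45 5 [array([   9.,   25.,  142.,  235.,   77., -101.]), array([  9.,  25., 142., 235.,  77.,  79.])]
b1 -45 15 [None, None]
b1 0 5 [None, None]
b1 0 15 [None, None]
b1 45 5 [array([-69.,  38., 112.,  67.,  97., -62.]), array([-69.,  38., 112.,  67.,  97., 118.])]
b1 45 15 [array([-68.,  28., 116.,  63.,  90., -57.]), array([-68.,  28., 116.,  63.,  90., 123.])]
b1 90 5 [array([-52.,  57.,  75.,  46., 122., -58.]), array([-52.,  57.,  75.,  46., 122., 122.])]
b1 90 15 [array([-52.,  49.,  80.,  41., 115., -58.]), array([-52.,  49.,  80.,  41., 115., 122.])]
b2 -90 5 [None, None]
b2 -90 15 [None, None]
b2 -75 5 [array([  -4.,   31.,  126.,  254.,   78., -112.])
[... 1470 characters left out ...]
4.,  41.]))]
flip 0 []
flip 45 [(-15, 0, array([-52.,  28., 114.,  94., 106., -51.])), (-15, 180, array([-52.,  28., 114.,  94., 106., 129.])), (-5, 0, array([-54.,  19., 116.,  87., 100., -45.])), (-5, 180, array([-54.,  19., 116.,  87., 100., 135.])), (5, 0, array([-54.,  11., 118.,  81.,  94., -39.])), (5, 180, array([-54.,  11., 118.,  81.,  94., 141.]))]
flip 90 [(-15, 0, array([-42.,  52.,  73.,  77., 132., -35.])), (-15, 180, array([-42.,  52.,  73.,  77., 132., 145.])), (-5, 0, array([-43.,  47.,  74.,  70., 128., -36.])), (-5, 180, array([-43.,  47.,  74.,  70., 128., 144.])), (5, 0, array([-43.,  42.,  75.,  63., 124., -37.])), (5, 180, array([-43.,  42.,  75.,  63., 124., 143.]))]
```

```bash
cat >> kin.py <<'E'
def g(x,y,z,h,a,r=0):
    from mv import R
    v=np.array([x,y,z])+R(h,a,r)[:,2]*19; return (*v.round(1),h,a,r)
E
python3 - <<'E'
from kin import *
d=np.array([1,1])*2**-.5
def bk(x,y,s): return x-d[0]*s,y-d[1]*s
B=(449,-305);T=(635,-165)
W=[g(470,-160,350,60,90),g(400,-330,330,45,70),g(*bk(*B,110),220,45,40),g(*bk(*B,110),85,45,15),g(*B,70,45,15),
 g(*B,250,45,15),g(530,-230,260,45,5,90),g(530,-230,260,45,-14,180),g(530,-230,260,45,5,90),g(530,-230,260,45,15),g(*T,200,45,15),g(*T,75,45,15),g(*bk(*T,110),110,45,15),g(*bk(*T,150),250,45,40)]
track(W)
B=(455.6,-155);T=(595,-270)
track([g(470,-160,350,60,90),g(400,-330,330,45,60),g(*bk(*B,110),220,45,30),g(*bk(*B,110),85,45,15),g(*B,70,45,15),g(*B,250,45,15),g(530,-200,260,45,15),g(530,-200,260,45,5,90),g(530,-200,260,45,-14,180),g(530,-200,260,45,15),g(*T,200,45,15),g(*T,75,45,15)])
E
```

```text
(np.float64(470.0), np.float64(-160.0), np.float64(331.0), 60, 90, 0) cost 0.000 end [-24.7  -9.8  92.    0.   97.8   5.3]
(np.float64(404.6), np.float64(-325.4), np.float64(312.1), 45, 70, 0) cost 0.000 end [-58.2  -5.9  92.6  19.6  97.5 -11.4]
(np.float64(381.5), np.float64(-372.5), np.float64(207.8), 45, 40, 0) cost 0.000 end [-77.   14.3  94.1  41.3 100.5 -35.1]
(np.float64(384.2), np.float64(-369.8), np.float64(80.1), 45, 15, 0) cost 0.000 end [-82.3  43.7  87.4  52.9 105.7 -51.5]
(np.float64(462.0), np.float64(-292.0), np.float64(65.1), 45, 15, 0) cost 0.000 end [-73.6  40.2  95.7  58.9  97.8 -51.9]
(np.float64(462.0), np.float64(-292.0), np.float64(245.1), 45, 15, 0) cost 0.000 end [-73.6  20.2  99.2  61.9 106.  -37.2]
(np.float64(543.4), np.float64(-216.6), np.float64(258.3), 45, 5, 90) cost 0.000 end [-64.1  21.6 103.8  74.5 102.4  52. ]
(np.float64(543.0), np.float64(-217.0), np.float64(264.6), 45, -14, 180) cost 0.000 end [-63.3  35.1 101.3  86.7 112.6 135.1]
(np.float64(543.4), np.float64(-216.6), np.float64(258.3), 45, 5, 90) cost 0.000 end [-64.1  21.6 103.8  74.5 102.4
[... 1397 characters left out ...]
 np.float64(255.1), 45, 15, 0) cost 0.000 end [-61.6  11.7 108.3  68.6  96.3 -33.4]
(np.float64(543.4), np.float64(-186.6), np.float64(258.3), 45, 5, 90) cost 0.000 end [-62.7  18.4 108.   75.2 101.1  51.4]
(np.float64(543.0), np.float64(-187.0), np.float64(264.6), 45, -14, 180) cost 0.000 end [-61.8  32.7 105.3  87.1 111.5 133.5]
(np.float64(543.0), np.float64(-187.0), np.float64(255.1), 45, 15, 0) cost 0.000 end [-61.6  11.7 108.3  68.6  96.3 -33.4]
(np.float64(608.0), np.float64(-257.0), np.float64(195.1), 45, 15, 0) cost 0.000 end [-59.4  29.9  92.5  69.6  93.7 -35. ]
(np.float64(608.0), np.float64(-257.0), np.float64(70.1), 45, 15, 0) cost 0.000 end [-59.4  43.5  89.3  69.3  90.  -44.7]
```

```bash
python3 - <<'E'
from kin import *
from mv import *
d=np.array([1,1])*2**-.5
def bk(x,y,s): return x-d[0]*s,y-d[1]*s
B=(450.5,-302)
plan([g(475,-140,330,60,90),g(405,-320,320,45,70),g(*bk(*B,110),220,45,40),g(*bk(*B,110),85,45,15),g(*B,70,45,15)])
E
```

```text
dp [-0.781, 0.06, -0.425] ang [0.0, 0.001, 0.167] 
--
dp [-0.923, 0.155, 0.043] ang [-0.014, 0.11, 0.083] 
--
dp [-0.429, 0.099, 0.346] ang [0.0, 0.167, 0.0] 
--
dp [-0.477, 0.0, 0.425] ang [0.0, 0.139, 0.0] 
--
dp [0.069, -0.0, 0.551] ang [0.0, 0.0, 0.0] 
--
```

Call:
step_arm --targets '[{"dp": [-0.781, 0.06, -0.425], "angular": [0, 0, 0.167], "fingers": 0}, {"dp": [-0.781, 0.06, -0.425], "angular": [0, 0, 0.167], "fingers": 0}, {"dp": [-0.781, 0.06, -0.425], "angular": [0, 0, 0.167], "fingers": 0}, {"dp": [-0.781, 0.06, -0.425], "angular": [0, 0, 0.167], "fingers": 0}, {"dp": [-0.781, 0.06, -0.425], "angular": [0, 0, 0.167], "fingers": 0}, {"dp": [-0.781, 0.06, -0.425], "angular": [0, 0, 0.167], "fingers": 0}, {"dp": [-0.781, 0.06, -0.425], "angular": [0, 0, 0.167], "fingers": 0}, {"dp": [-0.781, 0.06, -0.425], "angular": [0, 0, 0.167], "fingers": 0}]'

```text
time: 50.75
tool_pos: [474.7, -139.7, 311.7]
tcp_rot: [179.8, 0.1, 60.1]
ft_force: [0.6, -0.0, -0.1]
finger_gap: 85.9
grip_force: 0.0
```

Call:
step_arm --targets '[{"dp": [-0.923, 0.155, 0.043], "angular": [-0.014, 0.11, 0.083], "fingers": 0}, {"dp": [-0.923, 0.155, 0.043], "angular": [-0.014, 0.11, 0.083], "fingers": 0}, {"dp": [-0.923, 0.155, 0.043], "angular": [-0.014, 0.11, 0.083], "fingers": 0}, {"dp": [-0.923, 0.155, 0.043], "angular": [-0.014, 0.11, 0.083], "fingers": 0}, {"dp": [-0.923, 0.155, 0.043], "angular": [-0.014, 0.11, 0.083], "fingers": 0}, {"dp": [-0.923, 0.155, 0.043], "angular": [-0.014, 0.11, 0.083], "fingers": 0}, {"dp": [-0.923, 0.155, 0.043], "angular": [-0.014, 0.11, 0.083], "fingers": 0}, {"dp": [-0.923, 0.155, 0.043], "angular": [-0.014, 0.11, 0.083], "fingers": 0}]'

```text
time: 51.75
tool_pos: [410.1, -314.5, 304.0]
tcp_rot: [179.8, -19.9, 45.1]
ft_force: [-0.0, 0.1, -0.1]
finger_gap: 85.4
grip_force: 0.0
```

Call:
step_arm --targets '[{"dp": [-0.429, 0.099, 0.346], "angular": [0, 0.167, 0], "fingers": 0}, {"dp": [-0.429, 0.099, 0.346], "angular": [0, 0.167, 0], "fingers": 0}, {"dp": [-0.429, 0.099, 0.346], "angular": [0, 0.167, 0], "fingers": 0}, {"dp": [-0.429, 0.099, 0.346], "angular": [0, 0.167, 0], "fingers": 0}, {"dp": [-0.429, 0.099, 0.346], "angular": [0, 0.167, 0], "fingers": 0}, {"dp": [-0.429, 0.099, 0.346], "angular": [0, 0.167, 0], "fingers": 0}, {"dp": [-0.429, 0.099, 0.346], "angular": [0, 0.167, 0], "fingers": 0}, {"dp": [-0.429, 0.099, 0.346], "angular": [0, 0.167, 0], "fingers": 0}]'

```text
time: 52.75
tool_pos: [383.3, -370.1, 210.3]
tcp_rot: [179.7, -49.9, 45.2]
ft_force: [-0.1, 0.4, -0.2]
finger_gap: 85.5
grip_force: 0.0
```

Call:
step_arm --targets '[{"dp": [-0.477, 0, 0.425], "angular": [0, 0.139, 0], "fingers": 0}, {"dp": [-0.477, 0, 0.425], "angular": [0, 0.139, 0], "fingers": 0}, {"dp": [-0.477, 0, 0.425], "angular": [0, 0.139, 0], "fingers": 0}, {"dp": [-0.477, 0, 0.425], "angular": [0, 0.139, 0], "fingers": 0}, {"dp": [-0.477, 0, 0.425], "angular": [0, 0.139, 0], "fingers": 0}, {"dp": [-0.477, 0, 0.425], "angular": [0, 0.139, 0], "fingers": 0}, {"dp": [-0.477, 0, 0.425], "angular": [0, 0.139, 0], "fingers": 0}, {"dp": [-0.477, 0, 0.425], "angular": [0, 0.139, 0], "fingers": 0}]'

```text
time: 53.75
tool_pos: [385.8, -368.4, 82.9]
tcp_rot: [179.1, -74.8, 45.7]
ft_force: [0.3, -0.8, 0.2]
finger_gap: 85.5
grip_force: 0.0
```

```bash
python3 - <<'E'
from kin import *
from h import *
from mv import *
s=sync();print(s['time'],s['tool_pos'],s['tcp_rot'],s['joint_pos'])
for c in('scene','top'):
    im=snapshot(c)
    for r in pinpoint(c,'bottle1')[:3]: print(c,'b',round(r['conf'],2),r['at'],onz(c,r['at'],0)[:2])
    for r in masks_of(c,'bottle1')[:3]:
        ys,xs=np.nonzero(r['pixels']);print(c,xs.min(),xs.max(),ys.min(),ys.max())
plan([g(450.5,-302,70,45,15)])
plan([g(450.5,-302,140,45,15),g(530,-230,260,45,15),g(530,-230,260,45,8,80),g(530,-230,260,45,-8,150),g(530,-230,260,45,-14,180)])
E
```

```text
53.75 [ 385.8 -368.4   82.9] [179.1 -74.8  45.7] [-82.2  43.1  87.9  53.1 105.5 -51.5]
scene b 0.72 [233.3, 205.7] [ 454.3 -158. ]
scene b 0.57 [173.7, 208.9] [ 442.1 -304.9]
scene 151 182 157 217
scene 219 244 153 212
top b 0.8 [398.1, 232.9] [ 455.2 -156.4]
top b 0.56 [462.3, 238.1] [ 439.3 -314.2]
top 450 491 224 246
top 389 419 221 242
dp [0.059, -0.007, 0.559] ang [0.001, 0.001, 0.001] 
--
dp [0.339, 0.0, -0.09] ang [0.0, 0.0, 0.0] 
--
dp [0.718, 0.027, 0.362] ang [0.0, 0.0, 0.0] 
--
dp [0.011, 0.0, -0.001] ang [0.027, 0.032, 0.444] 
--
dp [0.005, -0.026, -0.003] ang [0.086, -0.04, 0.386] 
--
dp [-0.009, -0.005, -0.001] ang [0.009, -0.032, 0.167] 
--
```

Call:
step_arm --targets '[{"dp": [0.01, -0.001, 0.1], "angular": [0, 0, 0], "fingers": 0}, {"dp": [0.02, -0.002, 0.2], "angular": [0, 0, 0], "fingers": 0}, {"dp": [0.03, -0.004, 0.32], "angular": [0, 0, 0], "fingers": 0}, {"dp": [0.045, -0.005, 0.44], "angular": [0, 0, 0], "fingers": 0}, {"dp": [0.055, -0.006, 0.53], "angular": [0, 0, 0], "fingers": 0}, {"dp": [0.059, -0.007, 0.559], "angular": [0, 0, 0], "fingers": 0}, {"dp": [0.059, -0.007, 0.559], "angular": [0, 0, 0], "fingers": 0}, {"dp": [0.059, -0.007, 0.559], "angular": [0, 0, 0], "fingers": 0.35}]' --newtons 60

```text
time: 55.05
tool_pos: [463.1, -289.3, 64.4]
tcp_rot: [179.4, -74.9, 45.4]
ft_force: [-0.3, -0.5, -0.3]
finger_gap: 70.3
grip_force: 0.0
```

Call:
step_arm --targets '[{"dp": [0, 0, 0], "angular": [0, 0, 0], "fingers": 1}, {"dp": [0, 0, 0], "angular": [0, 0, 0], "fingers": 1}, {"dp": [0, 0, 0], "angular": [0, 0, 0], "fingers": 1}, {"dp": [0, 0, 0], "angular": [0, 0, 0], "fingers": 1}, {"dp": [0.08, 0, -0.021], "angular": [0, 0, 0], "fingers": 1}, {"dp": [0.18, 0, -0.048], "angular": [0, 0, 0], "fingers": 1}, {"dp": [0.28, 0, -0.075], "angular": [0, 0, 0], "fingers": 1}, {"dp": [0.339, 0, -0.09], "angular": [0, 0, 0], "fingers": 1}]'

```text
time: 56.05
tool_pos: [463.4, -288.3, 135.6]
tcp_rot: [179.4, -74.9, 45.5]
ft_force: [0.0, -0.4, -2.4]
finger_gap: 50.9
grip_force: 61.9
```

Call:
step_arm --targets '[{"dp": [0.1, 0.004, 0.05], "angular": [0, 0, 0], "fingers": 1}, {"dp": [0.22, 0.008, 0.11], "angular": [0, 0, 0], "fingers": 1}, {"dp": [0.35, 0.013, 0.18], "angular": [0, 0, 0], "fingers": 1}, {"dp": [0.48, 0.018, 0.24], "angular": [0, 0, 0], "fingers": 1}, {"dp": [0.61, 0.023, 0.31], "angular": [0, 0, 0], "fingers": 1}, {"dp": [0.69, 0.026, 0.35], "angular": [0, 0, 0], "fingers": 1}, {"dp": [0.718, 0.027, 0.362], "angular": [0, 0, 0], "fingers": 1}, {"dp": [0.718, 0.027, 0.362], "angular": [0, 0, 0], "fingers": 1}]'

```text
time: 57.05
tool_pos: [542.7, -216.2, 253.9]
tcp_rot: [179.6, -74.9, 45.3]
ft_force: [0.7, 0.4, -1.6]
finger_gap: 50.5
grip_force: 61.9
```

```bash
python3 - <<'E'
from h import *
from mv import *
s=log();print(s['time'],s['tool_pos'],s['tcp_rot'],s['finger_gap'],s['grip_force'],s['ft_force'])
a=snapshot('scene');b=snapshot('top')
cv2.imwrite('pics/b2.png',cv2.resize(np.hstack([a[80:260,120:320],b[100:280,380:580]]),None,fx=2,fy=2))
E
```

```text
57.05 [ 542.70991647 -216.20750931  253.88759792] [179.62209675 -74.93399826  45.27411143] 50.47422654237531 61.90383793327783 [ 0.66955469  0.41612508 -1.61967531]
```

View pics/b2.png

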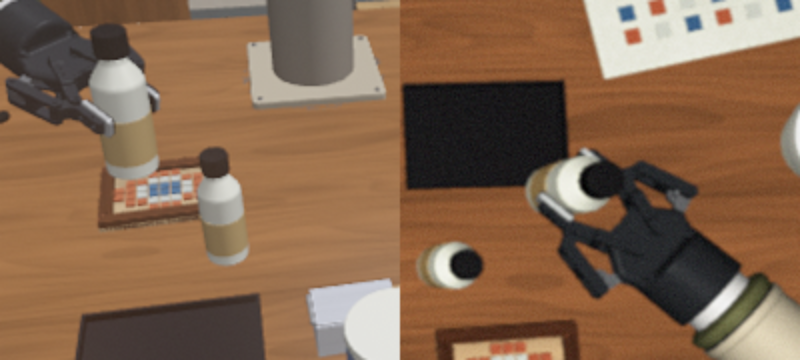

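Bottle 2 is held upright at (120,100) in the left crop; bottle 1 still stands at (220,210). Next I invert it and hold.

Call:
step_arm --targets '[{"dp": [0.001, 0, 0], "angular": [0.003, 0.004, 0.056], "fingers": 1}, {"dp": [0.003, 0, 0], "angular": [0.007, 0.008, 0.111], "fingers": 1}, {"dp": [0.004, 0, 0], "angular": [0.01, 0.012, 0.167], "fingers": 1}, {"dp": [0.006, 0, 0], "angular": [0.013, 0.016, 0.222], "fingers": 1}, {"dp": [0.007, 0, 0], "angular": [0.017, 0.02, 0.278], "fingers": 1}, {"dp": [0.008, 0, 0], "angular": [0.02, 0.024, 0.333], "fingers": 1}, {"dp": [0.01, 0, 0], "angular": [0.024, 0.028, 0.389], "fingers": 1}, {"dp": [0.011, 0, 0], "angular": [0.027, 0.032, 0.444], "fingers": 1}]'

```text
time: 58.15
tool_pos: [542.9, -216.3, 255.4]
tcp_rot: [-98.2, -9.6, -43.8]
ft_force: [-0.6, -0.0, -1.6]
finger_gap: 50.3
grip_force: 62.0
```

Call:
step_arm --targets '[{"dp": [0.001, -0.003, 0], "angular": [0.011, -0.005, 0.05], "fingers": 1}, {"dp": [0.001, -0.007, -0.001], "angular": [0.022, -0.01, 0.1], "fingers": 1}, {"dp": [0.002, -0.01, -0.001], "angular": [0.033, -0.015, 0.15], "fingers": 1}, {"dp": [0.003, -0.013, -0.002], "angular": [0.045, -0.021, 0.2], "fingers": 1}, {"dp": [0.003, -0.017, -0.002], "angular": [0.056, -0.026, 0.25], "fingers": 1}, {"dp": [0.004, -0.02, -0.002], "angular": [0.067, -0.031, 0.3], "fingers": 1}, {"dp": [0.004, -0.023, -0.003], "angular": [0.078, -0.036, 0.35], "fingers": 1}, {"dp": [0.005, -0.026, -0.003], "angular": [0.086, -0.04, 0.386], "fingers": 1}]'

```text
time: 59.15
tool_pos: [543.1, -216.2, 260.6]
tcp_rot: [-74.2, 59.3, -31.5]
ft_force: [0.0, 0.6, -2.0]
finger_gap: 50.5
grip_force: 62.0
```

Call:
step_arm --targets '[{"dp": [-0.002, -0.001, 0], "angular": [0.002, -0.008, 0.042], "fingers": 1}, {"dp": [-0.004, -0.002, 0], "angular": [0.004, -0.016, 0.083], "fingers": 1}, {"dp": [-0.007, -0.004, -0.001], "angular": [0.007, -0.024, 0.125], "fingers": 1}, {"dp": [-0.009, -0.005, -0.001], "angular": [0.009, -0.032, 0.167], "fingers": 1}, {"dp": [-0.009, -0.005, -0.001], "angular": [0.009, -0.032, 0.167], "fingers": 1}, {"dp": [-0.009, -0.005, -0.001], "angular": [0.009, -0.032, 0.167], "fingers": 1}, {"dp": [-0.009, -0.005, -0.001], "angular": [0.009, -0.032, 0.167], "fingers": 1}, {"dp": [-0.009, -0.005, -0.001], "angular": [0.009, -0.032, 0.167], "fingers": 1}]'

```text
time: 60.15
tool_pos: [543.1, -216.2, 263.8]
tcp_rot: [-0.4, 76.2, 44.4]
ft_force: [-0.1, -0.5, -2.0]
finger_gap: 50.4
grip_force: 62.0
```

```bash
python3 - <<'E'
from mv import *
s=log();M=Ro.from_euler('xyz',s['tcp_rot'],degrees=True).as_matrix()
# bottle axis in tool frame at grasp: world z seen from the grasp orientation
G=R(45,15); ax=M@(G.T@[0,0,1]);print(s['time'],s['tool_pos'],ax,np.degrees(np.arccos(-ax[2])))
sync()
E
```

```text
60.15 [ 543.10477105 -216.23721487  263.81892659] [-0.01335042 -0.01562298 -0.99978882] 1.177523297361505
```

Call:
step_arm --targets '[{"dp": [0, 0, 0], "angular": [0, 0, 0], "fingers": 1}, {"dp": [0, 0, 0], "angular": [0, 0, 0], "fingers": 1}, {"dp": [0, 0, 0], "angular": [0, 0, 0], "fingers": 1}, {"dp": [0, 0, 0], "angular": [0, 0, 0], "fingers": 1}, {"dp": [0, 0, 0], "angular": [0, 0, 0], "fingers": 1}, {"dp": [0, 0, 0], "angular": [0, 0, 0], "fingers": 1}, {"dp": [0, 0, 0], "angular": [0, 0, 0], "fingers": 1}, {"dp": [0, 0, 0], "angular": [0, 0, 0], "fingers": 1}]'

```text
time: 61.15
tool_pos: [543.1, -216.1, 263.7]
tcp_rot: [-0.1, 76.2, 44.8]
ft_force: [-0.3, -0.4, -0.6]
finger_gap: 50.3
grip_force: 62.0
```

Call:
step_arm --targets '[{"dp": [0, 0, 0], "angular": [0, 0, 0], "fingers": 1}, {"dp": [0, 0, 0], "angular": [0, 0, 0], "fingers": 1}, {"dp": [0, 0, 0], "angular": [0, 0, 0], "fingers": 1}, {"dp": [0, 0, 0], "angular": [0, 0, 0], "fingers": 1}, {"dp": [0, 0, 0], "angular": [0, 0, 0], "fingers": 1}, {"dp": [0, 0, 0], "angular": [0, 0, 0], "fingers": 1}, {"dp": [0, 0, 0], "angular": [0, 0, 0], "fingers": 1}, {"dp": [0, 0, 0], "angular": [0, 0, 0], "fingers": 1}]'

```text
time: 62.15
tool_pos: [543.1, -216.1, 263.7]
tcp_rot: [-0.1, 76.2, 44.8]
ft_force: [0.0, 0.7, -1.9]
finger_gap: 50.9
grip_force: 62.0
```

```bash
python3 - <<'E'
from mv import *
from kin import g
s=sync();print(s['time'],s['finger_gap'])
T=(637,-163)
plan([g(530,-230,260,45,0,105),g(530,-230,260,45,13,30),g(585,-198,250,45,15),g(*T,140,45,15),g(*T,75,45,15)])
E
```

```text
62.15 50.90406049819056
dp [0.018, -0.003, -0.005] ang [-0.051, 0.065, -0.414] 
--
dp [0.005, 0.02, -0.002] ang [-0.072, -0.03, -0.415] 
--
dp [0.056, 0.062, 0.311] ang [-0.003, -0.011, -0.167] 
--
dp [-0.451, 0.06, 0.44] ang [0.0, 0.0, 0.0] 
--
dp [-0.314, -0.0, 0.084] ang [0.0, 0.0, 0.0] 
--
```

Call:
step_arm --targets '[{"dp": [0, 0, 0], "angular": [0, 0, 0], "fingers": 1}, {"dp": [0.002, 0, -0.001], "angular": [-0.007, 0.009, -0.059], "fingers": 1}, {"dp": [0.005, -0.001, -0.001], "angular": [-0.015, 0.019, -0.118], "fingers": 1}, {"dp": [0.008, -0.001, -0.002], "angular": [-0.022, 0.028, -0.177], "fingers": 1}, {"dp": [0.01, -0.002, -0.003], "angular": [-0.029, 0.037, -0.236], "fingers": 1}, {"dp": [0.013, -0.002, -0.004], "angular": [-0.036, 0.046, -0.295], "fingers": 1}, {"dp": [0.016, -0.003, -0.004], "angular": [-0.044, 0.056, -0.355], "fingers": 1}, {"dp": [0.018, -0.003, -0.005], "angular": [-0.051, 0.065, -0.414], "fingers": 1}]'

```text
time: 63.15
tool_pos: [543.5, -216.7, 260.0]
tcp_rot: [-89.9, 15.5, -44.9]
ft_force: [0.6, 0.3, -2.0]
finger_gap: 50.3
grip_force: 61.9
```

Call:
step_arm --targets '[{"dp": [0.001, 0.003, 0], "angular": [-0.009, -0.004, -0.052], "fingers": 1}, {"dp": [0.001, 0.005, 0], "angular": [-0.018, -0.008, -0.104], "fingers": 1}, {"dp": [0.002, 0.008, -0.001], "angular": [-0.027, -0.011, -0.156], "fingers": 1}, {"dp": [0.003, 0.01, -0.001], "angular": [-0.036, -0.015, -0.208], "fingers": 1}, {"dp": [0.003, 0.013, -0.001], "angular": [-0.045, -0.019, -0.26], "fingers": 1}, {"dp": [0.004, 0.015, -0.001], "angular": [-0.054, -0.023, -0.311], "fingers": 1}, {"dp": [0.004, 0.018, -0.002], "angular": [-0.063, -0.026, -0.363], "fingers": 1}, {"dp": [0.005, 0.02, -0.002], "angular": [-0.072, -0.03, -0.415], "fingers": 1}]'

```text
time: 64.15
tool_pos: [543.0, -216.7, 255.7]
tcp_rot: [-114.4, -57.1, -23.8]
ft_force: [0.2, 0.3, -1.7]
finger_gap: 50.6
grip_force: 61.9
```

Call:
step_arm --targets '[{"dp": [0.007, 0.008, 0.04], "angular": [0, -0.001, -0.024], "fingers": 1}, {"dp": [0.014, 0.016, 0.08], "angular": [-0.001, -0.003, -0.048], "fingers": 1}, {"dp": [0.022, 0.024, 0.125], "angular": [-0.001, -0.005, -0.072], "fingers": 1}, {"dp": [0.031, 0.034, 0.17], "angular": [-0.002, -0.006, -0.1], "fingers": 1}, {"dp": [0.04, 0.044, 0.22], "angular": [-0.002, -0.008, -0.125], "fingers": 1}, {"dp": [0.05, 0.055, 0.28], "angular": [-0.003, -0.01, -0.15], "fingers": 1}, {"dp": [0.056, 0.062, 0.311], "angular": [-0.003, -0.011, -0.167], "fingers": 1}, {"dp": [0.056, 0.062, 0.311], "angular": [-0.003, -0.011, -0.167], "fingers": 1}]'

```text
time: 65.15
tool_pos: [597.9, -184.2, 245.0]
tcp_rot: [-177.1, -75.0, 42.3]
ft_force: [-0.4, 0.4, -1.9]
finger_gap: 50.3
grip_force: 61.9
```

```bash
python3 - <<'E'
from mv import *
from kin import g
from h import *
s=sync();print(s['time'],s['tool_pos'],s['tcp_rot'],s['finger_gap'])
T=(637,-163)
plan([g(*T,140,45.3,15),g(*T,76,45.3,15)])
snapshot('top')
for r in masks_of('top','tray')[:1]:
    m=r['pixels'].astype(np.uint8); cs=max(cv2.findContours(m,0,1)[0],key=cv2.contourArea)
    print(r['conf'],cv2.minAreaRect(np.array([onz('top',p[0],14)[:2] for p in cs],np.float32)))
E
```

```text
65.15 [ 597.9 -184.2  245. ] [-177.1  -75.    42.3] 50.276053025337106
dp [-0.451, 0.071, 0.436] ang [0.0, 0.0, -0.004] 
--
dp [-0.309, 0.001, 0.082] ang [0.0, 0.0, 0.0] 
--
0.56 ((614.9078979492188, -216.93235778808594), (133.49884033203125, 203.44044494628906), 0.3748706877231598)
```

Call:
step_arm --targets '[{"dp": [-0.06, 0.01, 0.06], "angular": [0, 0, 0], "fingers": 1}, {"dp": [-0.13, 0.02, 0.13], "angular": [0, 0, -0.001], "fingers": 1}, {"dp": [-0.2, 0.03, 0.2], "angular": [0, 0, -0.002], "fingers": 1}, {"dp": [-0.28, 0.045, 0.27], "angular": [0, 0, -0.003], "fingers": 1}, {"dp": [-0.36, 0.06, 0.35], "angular": [0, 0, -0.004], "fingers": 1}, {"dp": [-0.42, 0.068, 0.41], "angular": [0, 0, -0.004], "fingers": 1}, {"dp": [-0.451, 0.071, 0.436], "angular": [0, 0, -0.004], "fingers": 1}, {"dp": [-0.451, 0.071, 0.436], "angular": [0, 0, -0.004], "fingers": 1}]'

```text
time: 66.25
tool_pos: [649.9, -150.1, 134.6]
tcp_rot: [-179.6, -75.1, 45.0]
ft_force: [-0.9, 0.2, -2.4]
finger_gap: 50.3
grip_force: 61.9
```

Call:
step_arm --targets '[{"dp": [-0.06, 0, 0.016], "angular": [0, 0, 0], "fingers": 1}, {"dp": [-0.12, 0, 0.032], "angular": [0, 0, 0], "fingers": 1}, {"dp": [-0.18, 0, 0.048], "angular": [0, 0, 0], "fingers": 1}, {"dp": [-0.23, 0, 0.061], "angular": [0, 0, 0], "fingers": 1}, {"dp": [-0.265, 0.001, 0.071], "angular": [0, 0, 0], "fingers": 1}, {"dp": [-0.285, 0.001, 0.076], "angular": [0, 0, 0], "fingers": 1}, {"dp": [-0.3, 0.001, 0.08], "angular": [0, 0, 0], "fingers": 1}, {"dp": [-0.309, 0.001, 0.082], "angular": [0, 0, 0], "fingers": 1}]'

```text
time: 67.25
tool_pos: [650.1, -150.8, 71.4]
tcp_rot: [-180.0, -75.0, 45.3]
ft_force: [0.0, -0.4, -1.7]
finger_gap: 50.7
grip_force: 62.0
```

```bash
python3 - <<'E'
from mv import *
s=sync();print(s['time'],s['tool_pos'],s['tcp_rot'],s['finger_gap'],s['ft_force'])
E
```

```text
67.25 [ 650.09879796 -150.82711141   71.39820936] [-179.96488706  -75.04553371   45.28802078] 50.737902262155046 [ 0.04762336 -0.42051487 -1.65455484]
```

Call:
step_arm --targets '[{"dp": [-0.005, 0, 0.001], "angular": [0, 0, 0], "fingers": 1}, {"dp": [-0.01, 0, 0.002], "angular": [0, 0, 0], "fingers": 1}, {"dp": [-0.01, 0, 0.002], "angular": [0, 0, 0], "fingers": 1}, {"dp": [-0.01, 0, 0.002], "angular": [0, 0, 0], "fingers": 0.35}, {"dp": [-0.01, 0, 0.002], "angular": [0, 0, 0], "fingers": 0.2}, {"dp": [-0.01, 0, 0.002], "angular": [0, 0, 0], "fingers": 0}, {"dp": [-0.01, 0, 0.002], "angular": [0, 0, 0], "fingers": 0}, {"dp": [-0.01, 0, -0.08], "angular": [0, 0, 0], "fingers": 0}]'

```text
time: 68.25
tool_pos: [638.4, -161.4, 73.4]
tcp_rot: [-179.7, -75.0, 45.1]
ft_force: [-0.5, 0.4, 0.2]
finger_gap: 85.4
grip_force: 0.0
```

Call:
step_arm --targets '[{"dp": [0.02, 0, -0.15], "angular": [0, 0, 0], "fingers": 0}, {"dp": [0.05, 0, -0.3], "angular": [0, 0, 0], "fingers": 0}, {"dp": [0.1, 0, -0.45], "angular": [0, 0, 0], "fingers": 0}, {"dp": [0.25, 0, -0.6], "angular": [0, 0, 0], "fingers": 0}, {"dp": [0.45, 0, -0.75], "angular": [0, 0, 0], "fingers": 0}, {"dp": [0.65, 0, -0.9], "angular": [0, 0, 0], "fingers": 0}, {"dp": [0.8, 0, -0.9], "angular": [0, 0, 0], "fingers": 0}, {"dp": [0.8, 0, -0.9], "angular": [0, 0, 0], "fingers": 0}]'

```text
time: 69.25
tool_pos: [545.4, -258.0, 277.5]
tcp_rot: [178.9, -74.9, 46.3]
ft_force: [-0.4, 0.1, 0.0]
finger_gap: 85.3
grip_force: 0.0
```

```bash
python3 - <<'E'
from mv import *
from kin import *
from h import *
s=sync();print(s['time'],s['tool_pos'],s['tcp_rot'])
for c in('scene','top'):
    im=snapshot(c);cv2.imwrite(f'pics/{c}9.png',im)
    for r in pinpoint(c,'bottle1')[:3]: print(c,'b',round(r['conf'],2),r['at'],onz(c,r['at'],0)[:2])
    for r in masks_of(c,'bottle1')[:3]:
        ys,xs=np.nonzero(r['pixels']);print(c,xs.min(),xs.max(),ys.min(),ys.max(),r['pixels'].sum())
print('expected upright at tray',proj('scene',(634,-166,4)),proj('scene',(634,-166,154)),proj('top',(634,-166,4)),proj('top',(634,-166,154)))
B=(458.5,-154); bk=lambda s:(B[0]-s*.7071,B[1]-s*.7071)
W=[g(400,-290,290,45,30),g(*bk(115),200,45,25),g(*bk(110),85,45,15),g(*B,70,45,15)]
track(W)
plan(W)
E
```

```text
69.25 [ 545.4 -258.   277.5] [178.9 -74.9  46.3]
scene b 0.94 [237.0, 206.2] [ 457.8 -148.8]
scene b 0.85 [228.8, 258.2] [ 632.3 -171.7]
scene 212 241 201 266 1465
scene 219 243 153 211 1028
top b 0.85 [397.6, 235.0] [ 450.1 -154.9]
top b 0.6 [402.7, 162.7] [ 628.7 -174.5]
top 391 423 141 169 685
top 388 421 220 243 645
expected upright at tray [231.2 257.2] [222.  205.3] [399.6 160.4] [415.2 148.2]
(np.float64(411.6), np.float64(-278.4), np.float64(280.5), 45, 30, 0) cost 0.000 end [-74.9   3.6 103.7  51.1 105.3 -30.9]
(np.float64(389.4), np.float64(-223.1), np.float64(192.0), 45, 25, 0) cost 0.000 end [-77.3   5.9 115.2  51.4 101.3 -42.5]
(np.float64(393.7), np.float64(-218.8), np.float64(80.1), 45, 15, 0) cost 0.000 end [-78.8  29.4 110.9  54.2  98.3 -57.6]
(np.float64(471.5), np.float64(-141.0), np.float64(65.1), 45, 15, 0) cost 0.000 end [-66.9  27.9 116.4  63.7  90.  -57.1]
dp [-0.125, -0.404, -0.529] ang [-0.001, -0.083, 0.002] 
--
dp [-0.325, -0.274, 0.322] ang [0.0, 0.028, 0.0] 
--
dp [-0.494, -0.0, 0.264] ang [0.0, 0.055, 0.0] 
--
dp [0.07, -0.0, 0.551] ang [0.0, 0.0, 0.0] 
--
```

Call:
step_arm --targets '[{"dp": [-0.125, -0.404, -0.529], "angular": [0, -0.083, 0.002], "fingers": 0}, {"dp": [-0.125, -0.404, -0.529], "angular": [0, -0.083, 0.002], "fingers": 0}, {"dp": [-0.125, -0.404, -0.529], "angular": [0, -0.083, 0.002], "fingers": 0}, {"dp": [-0.125, -0.404, -0.529], "angular": [0, -0.083, 0.002], "fingers": 0}, {"dp": [-0.125, -0.404, -0.529], "angular": [0, -0.083, 0.002], "fingers": 0}, {"dp": [-0.125, -0.404, -0.529], "angular": [0, -0.083, 0.002], "fingers": 0}, {"dp": [-0.125, -0.404, -0.529], "angular": [0, -0.083, 0.002], "fingers": 0}, {"dp": [-0.125, -0.404, -0.529], "angular": [0, -0.083, 0.002], "fingers": 0}]'

```text
time: 70.55
tool_pos: [412.0, -276.6, 277.6]
tcp_rot: [-179.2, -60.1, 44.6]
ft_force: [1.0, -0.7, 0.5]
finger_gap: 85.8
grip_force: 0.0
```

Call:
step_arm --targets '[{"dp": [-0.325, -0.274, 0.322], "angular": [0, 0.028, 0], "fingers": 0}, {"dp": [-0.325, -0.274, 0.322], "angular": [0, 0.028, 0], "fingers": 0}, {"dp": [-0.325, -0.274, 0.322], "angular": [0, 0.028, 0], "fingers": 0}, {"dp": [-0.325, -0.274, 0.322], "angular": [0, 0.028, 0], "fingers": 0}, {"dp": [-0.325, -0.274, 0.322], "angular": [0, 0.028, 0], "fingers": 0}, {"dp": [-0.325, -0.274, 0.322], "angular": [0, 0.028, 0], "fingers": 0}, {"dp": [-0.325, -0.274, 0.322], "angular": [0, 0.028, 0], "fingers": 0}, {"dp": [-0.325, -0.274, 0.322], "angular": [0, 0.028, 0], "fingers": 0}]'

```text
time: 71.55
tool_pos: [389.1, -221.5, 189.8]
tcp_rot: [-179.2, -65.1, 44.5]
ft_force: [1.1, -0.0, -0.0]
finger_gap: 85.7
grip_force: 0.0
```

Call:
step_arm --targets '[{"dp": [-0.06, 0, 0.03], "angular": [0, 0.007, 0], "fingers": 0}, {"dp": [-0.13, 0, 0.07], "angular": [0, 0.014, 0], "fingers": 0}, {"dp": [-0.2, 0, 0.1], "angular": [0, 0.022, 0], "fingers": 0}, {"dp": [-0.28, 0, 0.15], "angular": [0, 0.032, 0], "fingers": 0}, {"dp": [-0.37, 0, 0.2], "angular": [0, 0.042, 0], "fingers": 0}, {"dp": [-0.45, 0, 0.24], "angular": [0, 0.05, 0], "fingers": 0}, {"dp": [-0.494, 0, 0.264], "angular": [0, 0.055, 0], "fingers": 0}, {"dp": [-0.494, 0, 0.264], "angular": [0, 0.055, 0], "fingers": 0}]'

```text
time: 72.55
tool_pos: [392.8, -215.7, 77.2]
tcp_rot: [-178.1, -75.1, 43.4]
ft_force: [-0.1, -0.1, -0.6]
finger_gap: 85.2
grip_force: 0.0
```

```bash
python3 - <<'E'
from mv import *
from kin import *
from h import *
s=sync();print(s['time'],s['tool_pos'],s['tcp_rot'],s['ft_force'])
for c in('scene','top'):
    im=snapshot(c)
    for r in pinpoint(c,'bottle1')[:3]: print(c,'b',round(r['conf'],2),r['at'],onz(c,r['at'],0)[:2])
B=(458.5,-153)
plan([g(*B,70,45,15),g(*B,140,45,15),g(530,-200,260,45,15),g(530,-200,260,45,8,80),g(530,-200,260,45,-8,150),g(530,-200,260,45,-15,180)])
E
```

```text
72.55 [ 392.8 -215.7   77.2] [-178.1  -75.1   43.4] [-0.1 -0.1 -0.6]
scene b 0.87 [230.7, 259.1] [ 635.7 -167.6]
scene b 0.56 [237.8, 205.0] [ 453.4 -146.6]
scene b 0.45 [405.6, 187.9] [456.2 302.5]
top b 0.79 [399.7, 233.9] [ 452.7 -160.2]
top b 0.73 [400.2, 162.9] [ 628.3 -168.2]
dp [0.082, 0.012, 0.543] ang [-0.002, -0.001, -0.002] 
--
dp [0.338, 0.0, -0.091] ang [0.0, 0.0, 0.0] 
--
dp [0.602, 0.419, -0.072] ang [0.0, 0.0, 0.0] 
--
dp [0.012, -0.0, -0.001] ang [0.028, 0.032, 0.444] 
--
dp [0.004, -0.025, -0.004] ang [0.086, -0.04, 0.386] 
--
dp [-0.01, -0.006, 0.0] ang [0.01, -0.038, 0.166] 
--
```

Call:
step_arm --targets '[{"dp": [0.015, 0.002, 0.1], "angular": [-0.002, -0.001, -0.002], "fingers": 0}, {"dp": [0.03, 0.004, 0.2], "angular": [-0.002, -0.001, -0.002], "fingers": 0}, {"dp": [0.048, 0.007, 0.32], "angular": [-0.002, -0.001, -0.002], "fingers": 0}, {"dp": [0.066, 0.01, 0.44], "angular": [-0.002, -0.001, -0.002], "fingers": 0}, {"dp": [0.078, 0.012, 0.52], "angular": [-0.002, -0.001, -0.002], "fingers": 0}, {"dp": [0.082, 0.012, 0.543], "angular": [-0.002, -0.001, -0.002], "fingers": 0}, {"dp": [0.082, 0.012, 0.543], "angular": [-0.002, -0.001, -0.002], "fingers": 0}, {"dp": [0.082, 0.012, 0.543], "angular": [-0.002, -0.001, -0.002], "fingers": 0.35}]' --newtons 60

```text
time: 73.75
tool_pos: [471.5, -141.1, 65.7]
tcp_rot: [179.6, -74.8, 45.3]
ft_force: [0.7, -0.2, 0.3]
finger_gap: 69.8
grip_force: 0.0
```

Call:
step_arm --targets '[{"dp": [0, 0, 0], "angular": [0, 0, 0], "fingers": 1}, {"dp": [0, 0, 0], "angular": [0, 0, 0], "fingers": 1}, {"dp": [0, 0, 0], "angular": [0, 0, 0], "fingers": 1}, {"dp": [0, 0, 0], "angular": [0, 0, 0], "fingers": 1}, {"dp": [0.08, 0, -0.021], "angular": [0, 0, 0], "fingers": 1}, {"dp": [0.18, 0, -0.048], "angular": [0, 0, 0], "fingers": 1}, {"dp": [0.28, 0, -0.075], "angular": [0, 0, 0], "fingers": 1}, {"dp": [0.338, 0, -0.091], "angular": [0, 0, 0], "fingers": 1}]'

```text
time: 74.75
tool_pos: [471.4, -140.1, 135.8]
tcp_rot: [179.7, -74.8, 45.2]
ft_force: [0.2, -1.2, -2.8]
finger_gap: 50.6
grip_force: 62.4
```

Call:
step_arm --targets '[{"dp": [0.09, 0.06, -0.011], "angular": [0, 0, 0], "fingers": 1}, {"dp": [0.19, 0.13, -0.022], "angular": [0, 0, 0], "fingers": 1}, {"dp": [0.3, 0.2, -0.035], "angular": [0, 0, 0], "fingers": 1}, {"dp": [0.41, 0.28, -0.048], "angular": [0, 0, 0], "fingers": 1}, {"dp": [0.51, 0.36, -0.06], "angular": [0, 0, 0], "fingers": 1}, {"dp": [0.58, 0.4, -0.069], "angular": [0, 0, 0], "fingers": 1}, {"dp": [0.602, 0.419, -0.072], "angular": [0, 0, 0], "fingers": 1}, {"dp": [0.602, 0.419, -0.072], "angular": [0, 0, 0], "fingers": 1}]'

```text
time: 75.75
tool_pos: [542.8, -186.9, 255.1]
tcp_rot: [179.9, -74.8, 45.1]
ft_force: [-0.0, -0.2, -2.3]
finger_gap: 50.2
grip_force: 62.4
```

```bash
python3 - <<'E'
from mv import *
from kin import *
from h import *
s=log();print(s['time'],s['tool_pos'],s['tcp_rot'],s['finger_gap'],s['grip_force'],load()[0])
c='scene';im=snapshot(c)
for r in masks_of(c,'bottle1')[:3]:
    ys,xs=np.nonzero(r['pixels']);print(round(r['conf'],2),xs.min(),xs.max(),ys.min(),ys.max(),r['pixels'].sum())
print(proj(c,(528,-202,190)),proj(c,(528,-202,340)))
E
```

```text
75.75 [ 542.8 -186.9  255.1] [179.9 -74.8  45.1] 50.223276492068244 62.36263453960419 [ 543.  -187.   264.8]
0.64 212 242 201 266 1467
0.59 181 214 91 167 1717
[202.  161.6] [188.6  94.7]
```

Held upright as expected. Next I invert bottle 1.

Call:
step_arm --targets '[{"dp": [0.001, 0, 0], "angular": [0.003, 0.004, 0.056], "fingers": 1}, {"dp": [0.003, 0, 0], "angular": [0.007, 0.008, 0.111], "fingers": 1}, {"dp": [0.004, 0, 0], "angular": [0.01, 0.012, 0.167], "fingers": 1}, {"dp": [0.006, 0, 0], "angular": [0.014, 0.016, 0.222], "fingers": 1}, {"dp": [0.007, 0, 0], "angular": [0.017, 0.02, 0.278], "fingers": 1}, {"dp": [0.009, 0, 0], "angular": [0.021, 0.024, 0.333], "fingers": 1}, {"dp": [0.01, 0, 0], "angular": [0.024, 0.028, 0.389], "fingers": 1}, {"dp": [0.012, 0, 0], "angular": [0.028, 0.032, 0.444], "fingers": 1}]'

```text
time: 76.85
tool_pos: [543.1, -186.3, 257.1]
tcp_rot: [-98.2, -9.5, -43.6]
ft_force: [-0.9, 0.0, -2.3]
finger_gap: 50.5
grip_force: 62.4
```

Call:
step_arm --targets '[{"dp": [0.001, -0.003, 0], "angular": [0.011, -0.005, 0.05], "fingers": 1}, {"dp": [0.001, -0.007, -0.001], "angular": [0.022, -0.01, 0.1], "fingers": 1}, {"dp": [0.002, -0.01, -0.001], "angular": [0.033, -0.015, 0.15], "fingers": 1}, {"dp": [0.003, -0.013, -0.002], "angular": [0.045, -0.021, 0.2], "fingers": 1}, {"dp": [0.003, -0.017, -0.002], "angular": [0.056, -0.026, 0.25], "fingers": 1}, {"dp": [0.004, -0.02, -0.003], "angular": [0.067, -0.031, 0.3], "fingers": 1}, {"dp": [0.004, -0.023, -0.004], "angular": [0.078, -0.036, 0.35], "fingers": 1}, {"dp": [0.004, -0.025, -0.004], "angular": [0.086, -0.04, 0.386], "fingers": 1}]'

```text
time: 77.85
tool_pos: [543.0, -186.4, 262.2]
tcp_rot: [-74.1, 59.3, -31.3]
ft_force: [0.3, 0.2, -2.4]
finger_gap: 50.3
grip_force: 62.5
```

Call:
step_arm --targets '[{"dp": [-0.002, -0.001, 0], "angular": [0.002, -0.009, 0.042], "fingers": 1}, {"dp": [-0.005, -0.003, 0], "angular": [0.005, -0.019, 0.083], "fingers": 1}, {"dp": [-0.007, -0.004, 0], "angular": [0.007, -0.028, 0.125], "fingers": 1}, {"dp": [-0.01, -0.006, 0], "angular": [0.01, -0.038, 0.166], "fingers": 1}, {"dp": [-0.01, -0.006, 0], "angular": [0.01, -0.038, 0.166], "fingers": 1}, {"dp": [-0.01, -0.006, 0], "angular": [0.01, -0.038, 0.166], "fingers": 1}, {"dp": [-0.01, -0.006, 0], "angular": [0.01, -0.038, 0.166], "fingers": 1}, {"dp": [-0.01, -0.006, 0], "angular": [0.01, -0.038, 0.166], "fingers": 1}]'

```text
time: 78.85
tool_pos: [543.2, -187.1, 265.7]
tcp_rot: [-0.9, 75.1, 44.2]
ft_force: [-0.5, 0.1, -3.0]
finger_gap: 50.6
grip_force: 62.5
```

Call:
step_arm --targets '[{"dp": [0, 0, 0], "angular": [0, 0, 0], "fingers": 1}, {"dp": [0, 0, 0], "angular": [0, 0, 0], "fingers": 1}, {"dp": [0, 0, 0], "angular": [0, 0, 0], "fingers": 1}, {"dp": [0, 0, 0], "angular": [0, 0, 0], "fingers": 1}, {"dp": [0, 0, 0], "angular": [0, 0, 0], "fingers": 1}, {"dp": [0, 0, 0], "angular": [0, 0, 0], "fingers": 1}, {"dp": [0, 0, 0], "angular": [0, 0, 0], "fingers": 1}, {"dp": [0, 0, 0], "angular": [0, 0, 0], "fingers": 1}]'

```text
time: 79.85
tool_pos: [543.2, -187.0, 265.5]
tcp_rot: [-0.6, 75.1, 44.5]
ft_force: [0.6, 0.0, -1.4]
finger_gap: 50.3
grip_force: 62.5
```

Call:
step_arm --targets '[{"dp": [0, 0, 0], "angular": [0, 0, 0], "fingers": 1}, {"dp": [0, 0, 0], "angular": [0, 0, 0], "fingers": 1}, {"dp": [0, 0, 0], "angular": [0, 0, 0], "fingers": 1}, {"dp": [0, 0, 0], "angular": [0, 0, 0], "fingers": 1}, {"dp": [0, 0, 0], "angular": [0, 0, 0], "fingers": 1}, {"dp": [0, 0, 0], "angular": [0, 0, 0], "fingers": 1}, {"dp": [0, 0, 0], "angular": [0, 0, 0], "fingers": 1}, {"dp": [0, 0, 0], "angular": [0, 0, 0], "fingers": 1}]'

```text
time: 80.85
tool_pos: [543.2, -186.9, 265.5]
tcp_rot: [-0.6, 75.1, 44.5]
ft_force: [-0.8, -0.5, -2.5]
finger_gap: 50.3
grip_force: 62.5
```

```bash
python3 - <<'E'
from mv import *
from kin import *
s=sync();M=Ro.from_euler('xyz',s['tcp_rot'],degrees=True).as_matrix()
ax=M@(R(45,15).T@[0,0,1]);print(s['time'],s['tool_pos'],s['finger_gap'],np.degrees(np.arccos(-ax[2])))
T=(598,-269)
W=[g(530,-200,260,45,0,105),g(530,-200,260,45,13,30),g(565,-235,250,45,15),g(*T,140,45,15),g(*T,76,45,15)]
track(W);plan(W)
E
```

```text
80.85 [ 543.2 -186.9  265.5] 50.33730241607291 0.1613744618378466
(np.float64(543.4), np.float64(-186.6), np.float64(260.0), 45, 0, 105) cost 0.000 end [-62.9  22.1 107.5  78.4 103.7  64. ]
(np.float64(543.1), np.float64(-186.9), np.float64(255.7), 45, 13, 30) cost 0.000 end [-61.9  13.  108.3  70.   97.2  -4.5]
(np.float64(578.0), np.float64(-222.0), np.float64(245.1), 45, 15, 0) cost 0.000 end [-60.2  19.2 100.4  69.4  95.3 -32.6]
(np.float64(611.0), np.float64(-256.0), np.float64(135.1), 45, 15, 0) cost 0.000 end [-59.1  36.2  91.3  69.6  91.7 -39.7]
(np.float64(611.0), np.float64(-256.0), np.float64(71.1), 45, 15, 0) cost 0.000 end [-59.1  43.5  89.2  69.5  89.9 -44.5]
dp [0.027, 0.0, -0.005] ang [-0.054, 0.071, -0.413] 
--
dp [0.005, 0.021, -0.002] ang [-0.072, -0.029, -0.415] 
--
dp [0.079, 0.24, 0.011] ang [-0.002, -0.011, -0.167] 
--
dp [-0.532, 0.237, 0.139] ang [0.0, 0.0, 0.0] 
--
dp [-0.309, 0.0, 0.083] ang [0.0, 0.0, 0.0] 
--
```

Call:
step_arm --targets '[{"dp": [0, 0, 0], "angular": [0, 0, 0], "fingers": 1}, {"dp": [0.004, 0, -0.001], "angular": [-0.008, 0.01, -0.059], "fingers": 1}, {"dp": [0.008, 0, -0.001], "angular": [-0.015, 0.02, -0.118], "fingers": 1}, {"dp": [0.012, 0, -0.002], "angular": [-0.023, 0.03, -0.177], "fingers": 1}, {"dp": [0.015, 0, -0.003], "angular": [-0.031, 0.041, -0.236], "fingers": 1}, {"dp": [0.019, 0, -0.004], "angular": [-0.039, 0.051, -0.295], "fingers": 1}, {"dp": [0.023, 0, -0.004], "angular": [-0.046, 0.061, -0.354], "fingers": 1}, {"dp": [0.027, 0, -0.005], "angular": [-0.054, 0.071, -0.413], "fingers": 1}]'

```text
time: 81.85
tool_pos: [543.5, -186.7, 260.0]
tcp_rot: [-89.9, 15.5, -44.9]
ft_force: [-0.5, -0.1, -2.3]
finger_gap: 50.4
grip_force: 62.4
```

Call:
step_arm --targets '[{"dp": [0.001, 0.003, 0], "angular": [-0.009, -0.004, -0.052], "fingers": 1}, {"dp": [0.001, 0.005, 0], "angular": [-0.018, -0.007, -0.104], "fingers": 1}, {"dp": [0.002, 0.008, -0.001], "angular": [-0.027, -0.011, -0.156], "fingers": 1}, {"dp": [0.003, 0.01, -0.001], "angular": [-0.036, -0.015, -0.208], "fingers": 1}, {"dp": [0.003, 0.013, -0.001], "angular": [-0.045, -0.018, -0.26], "fingers": 1}, {"dp": [0.004, 0.016, -0.001], "angular": [-0.054, -0.022, -0.311], "fingers": 1}, {"dp": [0.004, 0.018, -0.002], "angular": [-0.063, -0.025, -0.363], "fingers": 1}, {"dp": [0.005, 0.021, -0.002], "angular": [-0.072, -0.029, -0.415], "fingers": 1}]'

```text
time: 82.85
tool_pos: [543.0, -186.7, 255.6]
tcp_rot: [-114.3, -57.1, -24.1]
ft_force: [-0.3, 0.6, -2.4]
finger_gap: 50.1
grip_force: 62.4
```

Call:
step_arm --targets '[{"dp": [0.01, 0.03, 0.001], "angular": [0, -0.001, -0.024], "fingers": 1}, {"dp": [0.02, 0.06, 0.003], "angular": [0, -0.003, -0.048], "fingers": 1}, {"dp": [0.032, 0.1, 0.004], "angular": [-0.001, -0.005, -0.072], "fingers": 1}, {"dp": [0.045, 0.14, 0.006], "angular": [-0.001, -0.006, -0.1], "fingers": 1}, {"dp": [0.058, 0.18, 0.008], "angular": [-0.001, -0.008, -0.125], "fingers": 1}, {"dp": [0.07, 0.21, 0.01], "angular": [-0.002, -0.01, -0.15], "fingers": 1}, {"dp": [0.079, 0.24, 0.011], "angular": [-0.002, -0.011, -0.167], "fingers": 1}, {"dp": [0.079, 0.24, 0.011], "angular": [-0.002, -0.011, -0.167], "fingers": 1}]'

```text
time: 83.85
tool_pos: [577.8, -221.7, 244.2]
tcp_rot: [-176.6, -75.1, 41.9]
ft_force: [0.1, -0.1, -2.2]
finger_gap: 50.3
grip_force: 62.5
```

```bash
python3 - <<'E'
from mv import *
from kin import *
s=sync();print(s['time'],s['tool_pos'],s['tcp_rot'],s['finger_gap'])
T=(598,-269)
plan([g(*T,140,45,15),g(*T,75.5,45,15)])
E
```

```text
83.85 [ 577.8 -221.7  244.2] [-176.6  -75.1   41.9] 50.344229966519414
dp [-0.525, 0.247, 0.134] ang [-0.002, -0.001, -0.004] 
--
dp [-0.311, 0.0, 0.084] ang [0.0, 0.0, 0.0] 
--
```

Call:
step_arm --targets '[{"dp": [-0.07, 0.033, 0.018], "angular": [0, 0, 0], "fingers": 1}, {"dp": [-0.15, 0.07, 0.038], "angular": [0, 0, -0.001], "fingers": 1}, {"dp": [-0.24, 0.113, 0.061], "angular": [-0.001, 0, -0.002], "fingers": 1}, {"dp": [-0.33, 0.155, 0.084], "angular": [-0.001, 0, -0.003], "fingers": 1}, {"dp": [-0.42, 0.198, 0.107], "angular": [-0.002, -0.001, -0.004], "fingers": 1}, {"dp": [-0.49, 0.23, 0.125], "angular": [-0.002, -0.001, -0.004], "fingers": 1}, {"dp": [-0.525, 0.247, 0.134], "angular": [-0.002, -0.001, -0.004], "fingers": 1}, {"dp": [-0.525, 0.247, 0.134], "angular": [-0.002, -0.001, -0.004], "fingers": 1}]'

```text
time: 84.85
tool_pos: [610.9, -256.0, 135.0]
tcp_rot: [-179.5, -75.0, 44.6]
ft_force: [0.2, 0.2, -2.0]
finger_gap: 50.2
grip_force: 62.5
```

Call:
step_arm --targets '[{"dp": [-0.06, 0, 0.016], "angular": [0, 0, 0], "fingers": 1}, {"dp": [-0.12, 0, 0.032], "angular": [0, 0, 0], "fingers": 1}, {"dp": [-0.18, 0, 0.048], "angular": [0, 0, 0], "fingers": 1}, {"dp": [-0.23, 0, 0.062], "angular": [0, 0, 0], "fingers": 1}, {"dp": [-0.265, 0, 0.071], "angular": [0, 0, 0], "fingers": 1}, {"dp": [-0.29, 0, 0.078], "angular": [0, 0, 0], "fingers": 1}, {"dp": [-0.303, 0, 0.082], "angular": [0, 0, 0], "fingers": 1}, {"dp": [-0.311, 0, 0.084], "angular": [0, 0, 0], "fingers": 1}]'

```text
time: 85.85
tool_pos: [611.2, -256.2, 71.0]
tcp_rot: [-180.0, -75.0, 45.0]
ft_force: [0.4, -0.3, -2.9]
finger_gap: 50.1
grip_force: 62.5
```

Call:
step_arm --targets '[{"dp": [-0.004, 0, 0.001], "angular": [0, 0, 0], "fingers": 1}, {"dp": [-0.007, 0, 0.002], "angular": [0, 0, 0], "fingers": 1}, {"dp": [-0.007, 0, 0.002], "angular": [0, 0, 0], "fingers": 1}, {"dp": [-0.007, 0, 0.002], "angular": [0, 0, 0], "fingers": 0.35}, {"dp": [-0.007, 0, 0.002], "angular": [0, 0, 0], "fingers": 0.2}, {"dp": [-0.007, 0, 0.002], "angular": [0, 0, 0], "fingers": 0}, {"dp": [-0.007, 0, 0.002], "angular": [0, 0, 0], "fingers": 0}, {"dp": [-0.007, 0, -0.08], "angular": [0, 0, 0], "fingers": 0}]'

```text
time: 86.85
tool_pos: [599.6, -266.5, 73.5]
tcp_rot: [-179.6, -75.0, 44.8]
ft_force: [0.3, -0.7, 0.8]
finger_gap: 85.5
grip_force: 0.0
```

Call:
step_arm --targets '[{"dp": [0.02, 0, -0.15], "angular": [0, 0, 0], "fingers": 0}, {"dp": [0.05, 0, -0.3], "angular": [0, 0, 0], "fingers": 0}, {"dp": [0.1, 0, -0.45], "angular": [0, 0, 0], "fingers": 0}, {"dp": [0.25, 0, -0.6], "angular": [0, 0, 0], "fingers": 0}, {"dp": [0.45, 0, -0.75], "angular": [0, 0, 0], "fingers": 0}, {"dp": [0.65, 0, -0.9], "angular": [0, 0, 0], "fingers": 0}, {"dp": [0.8, 0, -0.9], "angular": [0, 0, 0], "fingers": 0}, {"dp": [0.8, 0, -0.9], "angular": [0, 0, 0], "fingers": 0}]'

```text
time: 87.85
tool_pos: [506.1, -362.6, 278.1]
tcp_rot: [178.9, -74.8, 46.0]
ft_force: [-0.3, -0.3, -0.7]
finger_gap: 85.5
grip_force: 0.0
```

```bash
python3 - <<'E'
from mv import *
from kin import *
from h import *
s=sync();print(s['time'],s['tool_pos'],s['tcp_rot'],s['joint_pos'])
for c in('scene','top'):
    im=snapshot(c)
    for r in pinpoint(c,'bottle1')[:3]: print(c,'b',round(r['conf'],2),r['at'],onz(c,r['at'],4)[:2])
    for r in masks_of(c,'bottle1')[:3]:
        ys,xs=np.nonzero(r['pixels']);print(c,xs.min(),xs.max(),ys.min(),ys.max(),r['pixels'].sum())
    for r in masks_of(c,'fliptin')[:1]:
        m=r['pixels'].astype(np.uint8); cs=max(cv2.findContours(m,0,1)[0],key=cv2.contourArea)
        print('tin',round(r['conf'],2),m.sum(),cv2.minAreaRect(np.array([onz(c,p[0],45)[:2] for p in cs],np.float32)))
print([x for x in blobs('top',im) if 350<x[2][0]<720])
# every bluish speck over the whole table, for hidden strays
h=cv2.cvtColor(im,cv2.COLOR_BGR2HSV); m=cv2.inRange(h,(95,80,40),(130,255,255));n,l,st,ce=cv2.connectedComponentsWithStats(m)
print([(ce[i].round(),st[i,4],onz('top',ce[i],8)[:2].round()) for i in range(1,n) if st[i,4]>12 and ce[i][0]>175 and ce[i][0]<560 and ce[i][1]>110])
for y in(-168,): print(proj('scene',(595,-272,4)),proj('scene',(595,-272,154)),proj('top',(595,-272,154)))
E
```

```text
87.85 [ 506.1 -362.6  278.1] [178.9 -74.8  46. ] [-71.6  28.1  84.5  64.7 107.3 -30.5]
scene b 0.97 [184.9, 249.2] [ 592.3 -267.2]
scene b 0.66 [231.8, 256.4] [ 631.8 -164.7]
scene 212 241 201 266 1448
scene 161 193 194 258 1417
tin 0.76 800 ((637.2731323242188, -19.218612670898438), (105.83287811279297, 99.95004272460938), 0.8892695307731628)
top b 0.85 [403.2, 163.0] [ 627.3 -174.7]
top b 0.16 [339.1, 172.7] [605.8 -15.2]
top 392 423 141 169 632
top 433 470 159 185 733
top 319 363 151 181 1190
tin 0.6 1143 ((615.8109130859375, -17.443824768066406), (65.61572265625, 102.43440246582031), 1.6332128047943115)
[(array([324.4, 129.8]), np.int32(48), array([712.7,  18.8])), (array([298.4, 157.8]), np.int32(80), array([643.8,  84.1])), (array([298.5, 171.5]), np.int32(38), array([609.8,  84.6])), (array([286.5, 175.4]), np.int32(37), array([600.7, 114. ]))]
[(array([526., 111.]), np.int32(40), array([ 753., -490.])), (array([327., 120.]), np.int32(93), array([736.,  11.])), (array([325., 130.]), np.int32(61), array([712.,  16.])), (array([299., 158.]), np.int32(93), array([644.,  84.])), (array([298., 172.]), np.int32(45), array([609.,  85.])), (array([286., 175.]), np.int32(42), array([602., 114.])), (array([428., 286.]), np.int32(16), array([ 325., -223.])), (array([435., 287.]), np.int32(17), array([ 325., -238.])), (array([441., 286.]), np.int32(18), array([ 326., -253.])), (array([429., 293.]), np.int32(19), array([ 309., -225.])), (array([436., 292.]), np.int32(16), array([ 310., -240.])), (array([442., 292.]), np.int32(18), array([ 311., -254.]))]
[182.6 250.3] [167.8 198.5] [465.2 165.4]
```

```bash
python3 -c "
from bench import hand_in
print(hand_in())"
```

```text
the job is handed in; nothing more can be done
None
```

The job is handed in (no verdict came back): the tub stands on the mat with the four tin tiles and the only stray I could find, the tin is upright with its lid shut (about 2 cm from where I set it down), and both bottles were held upside down for over two seconds and stand upright in the tray.

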